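Unhook the density pan from its hanger and put both away

ROBOT

A 7-joint arm with a two-finger parallel gripper is mounted at the origin on a cart in front of the work surface, level with it; the furniture and walls round the work are solid. World frame = base frame: x ahead of the robot, y to its left, z up, the work surface at z = 0. Lengths are in m, angles in rad, forces in N, time in s.
With the tool pointing down it reaches from about 0.4 to 0.85 m from the base axis. Payload 4.5 kg.
Tool frame: the origin (TCP) lies midway between the tips of the shut fingers; the grasp point (between the pads) lies 19 mm behind it; y points along the fingers, z is the direction in which the jaws open and shut, and the axes are right-handed (so a half turn about y gives the same grasp; the last joint's range is limited). The gripper opens to 88 mm and grips with 3 to 60 N. Pads are 18 mm wide; open, the fingers measure 123 mm over their backs; the gripper's body (75 mm by 187 mm) begins 45 mm behind the grasp point.
Start: joints at [-1.256, 0.689, -0.195, 1.565, 0.157, 0.902, -0.215], TCP at [0.173, 0.601, 0.239] pointing down, gripper open.
Joint ranges: [-3.01, 3.01], [-0.46, 2.08], [-1.47, 1.51], [0.13, 2.56], [-1, 4.14], [0.04, 2.09], [-2.66, 2.66]. Speed limits (rad/s): [2.57, 2.57, 3.14, 3.14, 3.14, 3.14, 3.14].

INTERFACE

Orientations are given as a unit quaternion [x, y, z, w].
In Python, from plant import r, snapshot, get_calibration, job, boxes_of gives the robot as it stands. The module is installed in compiled form; this text tells all that it offers.
- The arm moves only by the shell command python3 -m handwheel 'ROWS' [OPENING] [FORCE]. ROWS is JSON, a list that holds one entry, the list of rows, each a list of 6 numbers: the shift along the tool's x, y, z as a fraction of full scale, then the turn, a rotation vector about the tool's x, y, z as a fraction of full scale. In form: [[[x, y, z, wx, wy, wz], ...]]. A call has 1 to 12 rows; each row is the pose to reach, as a shift and turn from the pose commanded when the call began, along the tool's axes at that moment, turning the shorter way round; what a row does not reach only later rows make up. Full scale, the value 1, is 100 cm for a shift and 180 degrees for a turn. A row lasts 1/12 s, in which the tool goes at most 41.7 mm and 7.16 degrees, less where a joint would pass 70% of its speed; a pose out of reach is approached as far as the arm can. A call with a number of a shift or a turn outside -1 to 1 is refused whole. A call with a gripper value outside its range is refused whole. OPENING is the opening, from -1 (shut) to 1 (fully open), set as the call begins (- or left out, the last holds). The fingers move at their own pace and stop on an object; FORCE is the grip in N (left out, the last holds). Time passes only in rows, so rows that repeat a pose let the fingers close. It gives the time, the measured TCP pose, the force and the opening at its end, in the units of the state.
- r.get_state(): the state, without advancing time (a new reading comes with each control period).
- snapshot(name): name is "side" or "top"; returns the picture (384x512x3 uint8, red, green, blue); there is no depth.
- get_calibration(name): a dict with "fx", "fy", "cx", "cy" (pixels), "k1" (the pictures are not rectified: a ray, as slopes to the right and down, at radius r is drawn at 1 + k1 r^2 times it, then the intrinsics apply), "T" (4x4, takes a point from camera to world coordinates). Camera axes: x right, y down, z forward; pixel columns grow to the right and rows downward; lengths in m; the calibration is good to about 2 mm. A picture is of the moment at which its call begins. get_calibration takes no time and is no camera call.
- job.finish_job(): hands the job in, once; it reports no verdict.
Trained networks look in the newest picture that a camera, given by its name, has taken for a name from the list of things; names that differ only in an ending like _2 or _b are one class to them, and where a whole thing is asked for, a point or a joint stands for the part that bears it (a point fixed in the world has none). Each returns a list of dicts, best first, with "confidence" (0 to 1); they miss things now and then, are a little off and sometimes report something else, mostly with a low value. They report only what shows in the picture. A call takes as long as a camera call.
- boxes_of(thing, camera): "bbox" ([left, top, right, bottom] in pixels, round what is visible of it).
The state is a dict: "clock": time; "q": joint angles; "qd": joint speeds; "joint_torque": joint torques, N m; "tool_pos": TCP position; "eef_rot": TCP orientation; "contact_force": force on the tool from outside, world axes, zero at the start; "moment": the same for the moment, N m; "opening": opening from 0.0 (shut) to 1.0 (fully open).
Only numpy, scipy, OpenCV 4.12 (cv2) and the standard library are available. Lean on these libraries where they do the work, as an engineer would, in place of code of your own. Each camera call takes 0.05 s, during which the arm holds its last target. There are 200 camera calls.

TASK

The density-weighing pan is still hooked to its double hanger on the balance stand. Lift the two off the stand's arm together by the hanger and set the pan down gently, upright, in the square tray; then lower the hanger for slack, twist it out from under the pan's two wires and lay it flat, by itself, in the long tray. Keep the gripper off the pan, which must stay free of grease, and do not disturb the tweezers, the petri dish or the loupe.

Things in the scene. Friction and masses are not known exactly. Their poses are not given: they have to be found in the camera images.
- stand: Grey balance stand, base plate 200 x 115 x 15 mm, fixed for the episode. Origin: on the table straight below the point where the hanger hangs; z up. A level round steel arm 8 mm thick runs along the stand's x (centre line 235 mm high) from its free end at x = -22 mm to a clamp block and 12 mm upright (x = +105 to +150 mm, top at 247 mm).
- stand_seat (a point): Top of the stand's arm where the hanger hangs, 239 mm high; axes as the stand. Brass collars (16 mm diameter) on the arm 12 mm to either side stop the hanger sliding off: raise it 5 to 20 mm (not more, since its shank comes back under the arm), then draw it along the stand's -x by 40 mm or more, off the free end.
- hanger_grip (a point): Grip of the hanger: loose, flat, 133 mm long, bent from 8 mm steel rod, 90 g. z: along it, up as it hangs; y: in its plane; x: across it, along the stand's x at the start. Its top is an upside-down U over the arm, 40 mm wide outside along y. Site: midway between the U's sides, 24 mm below the top; sides straight from 4 mm above to 12 mm below it, to be pinched from outside astride the arm.
- hanger_shank (a point): Middle of the hanger's straight central rod, 65 mm below hanger_grip; axes as the hanger. The rod runs from 42 mm below hanger_grip (where it bends back from one side of the U) down to the anchor-shaped foot; it is 8 mm thick, with a 12 mm sleeve just above the foot.
- hanger_foot (a point): Lowest point of the hanger's rod centre, 105 mm below hanger_grip, in the middle of its anchor-shaped foot: two prongs, 60 mm wide over both along y, tips 21 mm above this point. The pan's wires lie in the two hooks. To free it with the pan standing: lower it 23 to 30 mm from its hanging height so the tips pass under the wires, turn it a quarter turn about its z, raise it between the wires.
- pan: Loose round metal pan, 92 mm diameter, 14 mm deep, about 0.2 kg. Origin: centre of its flat underside; z up. Bail: two parallel arched 5 mm wires along its x at y = -13 and +13 mm (21 mm clear between), top 80 mm above the underside, legs at x = -43 and +43 mm. At the start it hangs on the hanger, its x along the stand's x.
- pan_bail (a point): The point half-way between the tops of the pan's two wires, 80 mm above the pan's underside. While the pan hangs it is 6.5 mm above hanger_foot.
- square_tray: Square open wooden tray with grey lining, 128 x 128 mm outside, 118 x 118 mm inside, walls 5 mm thick and 32 mm high, floor 5 mm thick; fixed for the episode. Origin: centre of its underside on the table; z up, x and y along its sides. The pan belongs here.
- long_tray: Oblong open wooden tray with grey lining, 180 mm (its x) by 112 mm (its y) outside, 170 x 102 mm inside, walls 5 mm thick and 32 mm high, floor 5 mm thick; fixed for the episode. Origin: centre of its underside on the table; z up. The hanger belongs here. The two trays may have changed places.
- tweezers: Steel tweezers 126 mm long lying on the table; bystander. Origin at its underside.
- petri_dish: Clear petri dish 60 mm across, 13 mm high; bystander. Origin at the centre of its underside.
- loupe: Small folding loupe, 36 x 26 x 16 mm, lying on the table beside the stand; bystander. Origin at its underside.

How it is judged:
By the outcome, as a careful person would: the job done as asked, in the order asked, and still so for the second after the job is handed in, with the robot touching nothing.
It also fails if it takes over 69 s, if anything falls off the work surface, if the arm or the gripper's body presses on something with over 40 N, if the wrist force passes 120 N, or if a joint passes its speed limit or range.

## Working session

There is one attempt and no reset: what is moved stays moved. The work goes in short steps, Python scripts to look and compute and a shell command to move; the robot and the scene stay as the last step left them, time stands still between calls to the robot, and variables do not carry over. Pictures are saved under pics/ and viewed, about 8 in all and at most 12, crops included, and the job is handed in when it is done.

```bash
mkdir -p pics; cat > h.py <<'E'
import numpy as np, cv2
from plant import r, snapshot, get_calibration, job, boxes_of
from scipy.spatial.transform import Rotation as R
def ray(cam,u,v):
    c=get_calibration(cam);T=np.array(c["T"])
    x,y=(u-c["cx"])/c["fx"],(v-c["cy"])/c["fy"];a,b=x,y
    for _ in range(20):
        s=1+c["k1"]*(a*a+b*b);a,b=x/s,y/s
    return T[:3,3],T[:3,:3]@np.array([a,b,1.])
def at_z(cam,u,v,z):
    o,d=ray(cam,u,v);return o+d*(z-o[2])/d[2]
def proj(cam,p):
    c=get_calibration(cam);T=np.array(c["T"]);q=T[:3,:3].T@(np.array(p)-T[:3,3])
    a,b=q[0]/q[2],q[1]/q[2];s=1+c["k1"]*(a*a+b*b)
    return np.array([c["fx"]*a*s+c["cx"],c["fy"]*b*s+c["cy"]])
def save(cam,name,crop=None,k=1):
    im=snapshot(cam)
    if crop: l,t,rr,b=crop; im=im[t:b,l:rr]
    im=cv2.resize(im,None,fx=k,fy=k,interpolation=cv2.INTER_CUBIC)
    cv2.imwrite(f"pics/{name}.png",im[...,::-1])
E
python3 - <<'E'
from h import *
np.set_printoptions(precision=3,suppress=True)
for c in("side","top"):
    save(c,c+"0",k=1.5)
    print(c,np.array(get_calibration(c)["T"]),get_calibration(c)["fx"])
    for t in("stand","hanger_grip","pan","square_tray","long_tray","tweezers","petri_dish","loupe"):
        print(t,[(np.round(b["bbox"]).tolist(),round(b["confidence"],2)) for b in boxes_of(t,c)[:2]])
s=r.get_state();print(s["clock"],s["tool_pos"],s["eef_rot"],R.from_quat(s["eef_rot"]).as_matrix(),s["opening"])
E
```

```text
side [[ 0.925 -0.225  0.307  0.182]
 [-0.381 -0.563  0.734 -0.826]
 [ 0.008 -0.796 -0.606  0.871]
 [ 0.     0.     0.     1.   ]] 482.501868247282
stand [([244.0, 214.0, 350.0, 327.0], 0.55)]
hanger_grip [([271.0, 225.0, 285.0, 277.0], 0.68)]
pan [([255.0, 260.0, 298.0, 306.0], 0.89)]
square_tray [([188.0, 205.0, 250.0, 254.0], 0.56)]
long_tray [([171.0, 165.0, 247.0, 214.0], 0.64)]
tweezers [([221.0, 264.0, 240.0, 270.0], 0.54)]
petri_dish [([189.0, 205.0, 252.0, 254.0], 0.2)]
loupe [([294.0, 234.0, 304.0, 250.0], 0.45)]
top [[ 0.11  -0.968  0.225  0.341]
 [-0.994 -0.108  0.02   0.006]
 [ 0.005 -0.226 -0.974  1.036]
 [ 0.     0.     0.     1.   ]] 400.66425638370214
stand [([314.0, 148.0, 382.0, 258.0], 0.76)]
hanger_grip [([337.0, 214.0, 367.0, 229.0], 0.78)]
pan [([325.0, 205.0, 363.0, 246.0], 0.9)]
square_tray [([200.0, 207.0, 256.0, 264.0], 0.83)]
long_tray [([139.0, 182.0, 188.0, 258.0], 0.82)]
tweezers [([314.0, 147.0, 379.0, 256.0], 0.58)]
petri_dish [([269.0, 186.0, 288.0, 205.0], 0.75)]
loupe [([277.0, 167.0, 283.0, 178.0], 0.7)]
0.9 [0.173 0.601 0.239] [-0.7    0.099 -0.099  0.7  ] [[ 0.961 -0.     0.277]
 [-0.277  0.     0.961]
 [-0.    -1.     0.   ]] 1.0000815229501783
```

View pics/side0.png

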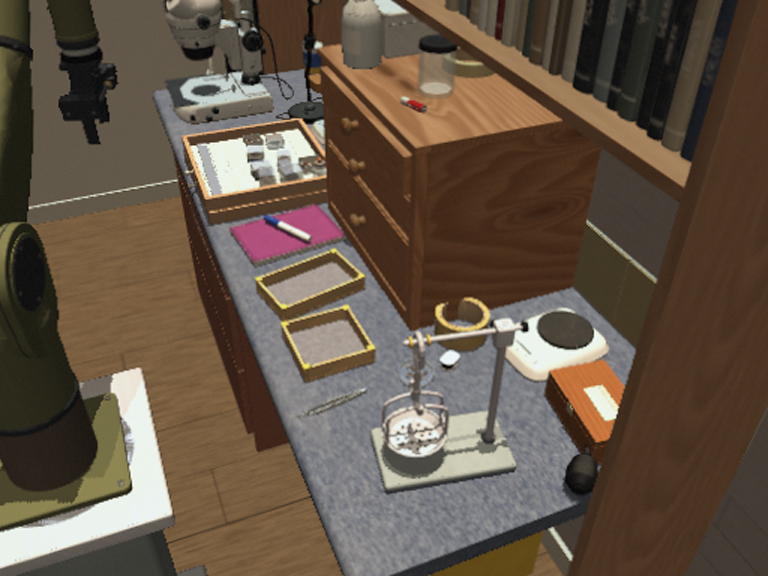

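View pics/top0.png

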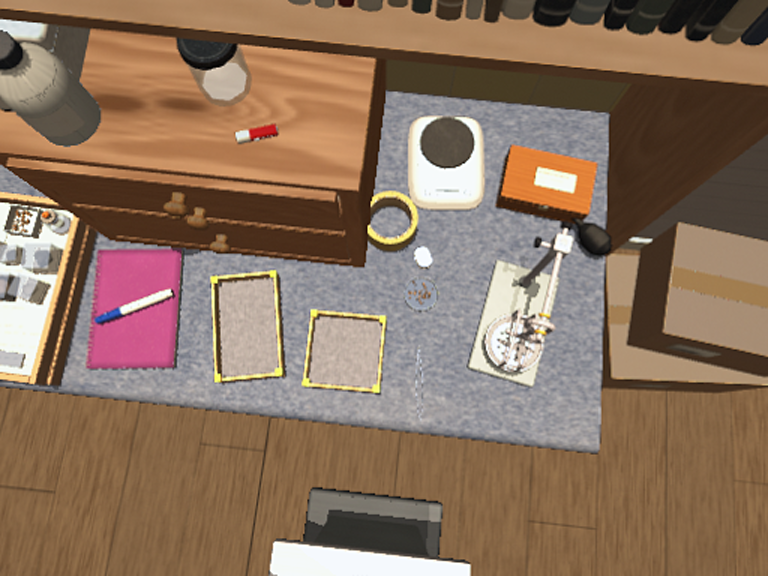

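Side view: stand lower right, with the arm's free end near (408,342) and the pan at (417,430); the trays are at (310,280) and (328,342). Top view: square tray about (345,350), long tray about (247,327), tweezers (420,380), petri dish (421,294), stand (515,330), all in 1.5x pixels. Next I'll take close crops to triangulate.

```bash
python3 - <<'E'
from h import *
np.set_printoptions(precision=3,suppress=True)
save("side","sideC",(240,210,360,330),5); save("top","topC",(305,140,415,260),5)
for n,c in(("sq",[(314,311),(386,316),(381,391),(303,385)]),("long",[(211,278),(276,270),(284,375),(217,382)])):
    P=np.array([at_z("top",u/1.5,v/1.5,.032) for u,v in c]);print(n,P[:,:2].tolist(),P.mean(0),np.linalg.norm(np.diff(P,axis=0),axis=1))
print("petri",at_z("top",421/1.5,294/1.5,.01),"tw",at_z("top",419/1.5,348/1.5,.005),at_z("top",419/1.5,415/1.5,.005),"cabinet",at_z("top",365/1.5,265/1.5,0))
E
```

```text
sq [[0.5225529460541417, 0.140444949101452], [0.5274741684295878, 0.017933057932563327], [0.40165528985110166, 0.012477365247779147], [0.3972673205093708, 0.141583561007028]] [0.462 0.078 0.032] [0.123 0.126 0.129]
long [[0.5602552287014417, 0.3238806090624014], [0.5866881295630538, 0.21528489782401328], [0.4100730758365712, 0.17514292617336108], [0.3866668585875256, 0.28320051330548224]] [0.486 0.249 0.032] [0.112 0.181 0.111]
petri [ 0.577 -0.038  0.01 ] tw [ 0.483 -0.044  0.005] [ 0.371 -0.055  0.005] cabinet [0.621 0.066 0.   ]
```

View pics/sideC.png

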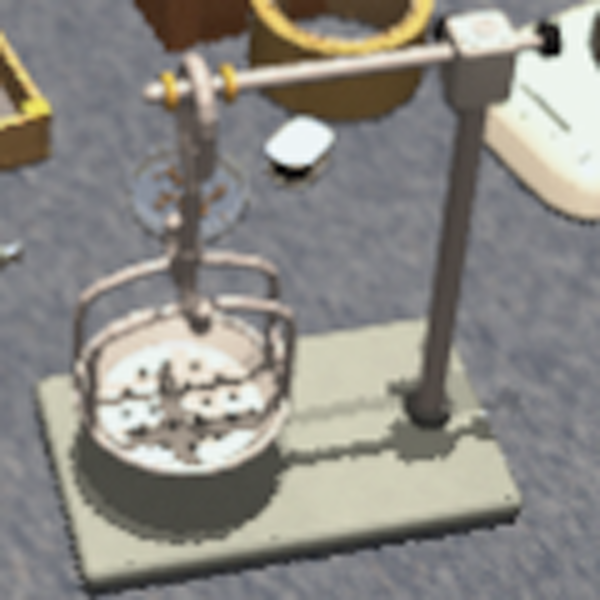

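View pics/topC.png

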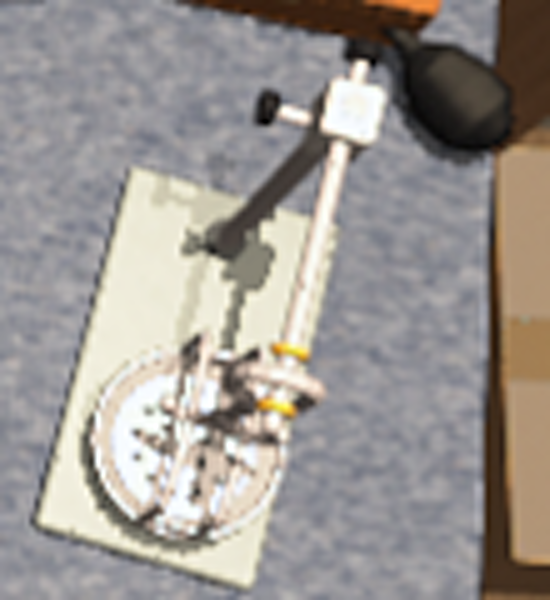

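The side crop shows the collars at (170,89) and (230,81) and the top crop shows them at (291,350) and (277,407). The hanger loops the arm midway between them, and the pan hangs above the base.

```bash
python3 - <<'E'
from h import *
np.set_printoptions(precision=4,suppress=True)
def t(u,v): return at_z("top",305+u/5,140+v/5,.235)
def s(u,v): return at_z("side",240+u/5,210+v/5,.235)
A,B=t(277,407),t(291,350);print("top collars",A,B,(A+B)/2)
C,D=s(170,89),s(230,81);print("side collars",C,D,(C+D)/2)
print("clamp",t(342,147),s(445,54), "tip",t(270,432),s(148,91))
for a,b in((t(277,407),t(342,147)),(s(170,89),s(440,55))):
    d=b-a;print("yaw",np.degrees(np.arctan2(d[1],d[0])))
q=[at_z("top",305+u/5,140+v/5,.015) for u,v in((130,168),(37,522),(250,585))];print(np.array(q)); d=q[0]-q[1];print(np.degrees(np.arctan2(d[1],d[0])))
b=at_z("top",305+188/5,140+432/5,.1);print(b)
st=r.get_state();print(st["tool_pos"],st["contact_force"])
# proposed grasp pose
E
```

```text
top collars [ 0.4909 -0.1936  0.235 ] [ 0.5149 -0.198   0.235 ] [ 0.5029 -0.1958  0.235 ]
side collars [ 0.4927 -0.1926  0.235 ] [ 0.5166 -0.1971  0.235 ] [ 0.5047 -0.1949  0.235 ]
clamp [ 0.6032 -0.2149  0.235 ] [ 0.6034 -0.2147  0.235 ] tip [ 0.4804 -0.1913  0.235 ] [ 0.4842 -0.1904  0.235 ]
yaw -10.742554180856901
yaw -11.42119858376709
[[ 0.6512 -0.1648  0.015 ]
 [ 0.4596 -0.1303  0.015 ]
 [ 0.4399 -0.2395  0.015 ]]
-10.179443924209945
[ 0.4996 -0.1863  0.1   ]
[0.1731 0.6005 0.2387] [ 0.3541 -0.0709 -0.0129]
```

Both cameras agree on the seat: (0.504, -0.195), stand yaw about -10.6°. That gives a grasp TCP of about (0.504, -0.195, 0.204). I'll approach through a high waypoint.

```bash
python3 -m handwheel '[[[0.334,-0.09,-0.268,0,-0.03,0],[0.334,-0.09,-0.268,0,-0.03,0],[0.334,-0.09,-0.268,0,-0.03,0],[0.334,-0.09,-0.268,0,-0.03,0],[0.334,-0.09,-0.268,0,-0.03,0],[0.334,-0.09,-0.268,0,-0.03,0],[0.334,-0.09,-0.268,0,-0.03,0],[0.334,-0.09,-0.268,0,-0.03,0],[0.334,-0.09,-0.268,0,-0.03,0],[0.334,-0.09,-0.268,0,-0.03,0],[0.334,-0.09,-0.268,0,-0.03,0],[0.334,-0.09,-0.268,0,-0.03,0]]]' 1 20
cat >> h.py <<'E'
def go(p,yaw,tilt=0):
    """print shift and turn (handwheel units) from now to TCP p, tool-x yaw deg, tilt deg forward"""
    s=r.get_state();R0=R.from_quat(s["eef_rot"])
    base=R.from_matrix(np.array([[1,0,0],[0,0,1],[0,-1,0]]).astype(float))
    Rt=R.from_euler("z",yaw,degrees=True)*R.from_euler("y",-tilt,degrees=True)*base
    d=R0.inv().apply(np.array(p)-s["tool_pos"]);w=(R0.inv()*Rt).as_rotvec()/np.pi
    print("pos",np.round(s["tool_pos"],4),"t",round(s["clock"],2),"F",np.round(s["contact_force"],2),"q",np.round(s["q"],2),"op",round(s["opening"],3),"yaw",np.round(np.degrees(np.arctan2(*R0.as_matrix()[[1,0],0])),2))
    print("row",np.round(np.r_[d,w],4).tolist())
E
python3 -c "
from h import *
go([.504,-.195,.31],-10.6)"
```

```text
clock: 2.0
tool_pos: [0.4238, 0.2452, 0.3297]
eef_rot: [0.704, -0.068, 0.071, -0.703]
contact_force: [-0.2, 0.5, 0.6]
opening: 0.998
pos [0.4238 0.2452 0.3297] t 2.0 F [-0.21  0.53  0.56] q [-0.45  0.4  -0.26  1.83  0.13  0.92  0.61] op 0.998 yaw -11.27
row [0.1647, 0.0208, -0.416, 0.0004, -0.0037, 0.0012]
```

```bash
python3 -m handwheel '[[[0.165,0.01,-0.416,0,-0.004,0],[0.165,0.01,-0.416,0,-0.004,0],[0.165,0.01,-0.416,0,-0.004,0],[0.165,0.01,-0.416,0,-0.004,0],[0.165,0.01,-0.416,0,-0.004,0],[0.165,0.01,-0.416,0,-0.004,0],[0.165,0.01,-0.416,0,-0.004,0],[0.165,0.01,-0.416,0,-0.004,0],[0.165,0.01,-0.416,0,-0.004,0],[0.165,0.01,-0.416,0,-0.004,0],[0.165,0.01,-0.416,0,-0.004,0],[0.165,0.01,-0.416,0,-0.004,0]]]'
python3 - <<'E'
from h import *
go([.504,-.195,.204],-10.6)
a=snapshot("top")[130:270,300:440];b=snapshot("side")[150:320,210:350]
k=cv2.resize
im=np.hstack([k(a,(400,400)),k(b,(330,400))]);cv2.imwrite("pics/p5.png",im[...,::-1])
E
```

```text
clock: 3.0
tool_pos: [0.5049, -0.1963, 0.3181]
eef_rot: [0.706, -0.065, 0.065, -0.703]
contact_force: [-1.0, -0.9, 0.7]
opening: 1.003
pos [ 0.5049 -0.1963  0.3181] t 3.0 F [-0.98 -0.93  0.71] q [ 0.4   0.48 -0.18  1.71  0.11  0.95  1.56] op 1.003 yaw -10.53
row [-0.0013, 0.1141, 0.0016, 0.0013, 0.0004, 0.0003]
```

View pics/p5.png

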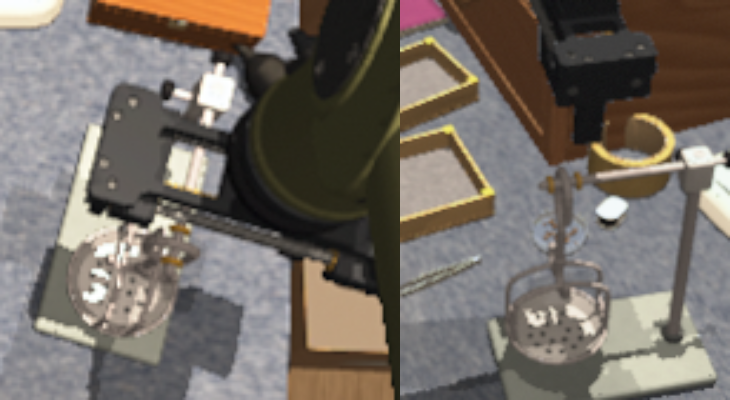

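The gripper is above the hanger with its jaws across the arm. Descend and close.

```bash
python3 -m handwheel '[[[-0.001,0.025,0.001,0,0,0],[-0.001,0.05,0.001,0,0,0],[-0.001,0.07,0.0015,0,0,0],[-0.001,0.09,0.0015,0,0,0],[-0.001,0.105,0.0015,0,0,0],[-0.001,0.114,0.0015,0,0,0],[-0.001,0.114,0.0015,0,0,0],[-0.001,0.114,0.0015,0,0,0]]]' && python3 -m handwheel '[[[0,0,0,0,0,0],[0,0,0,0,0,0],[0,0,0,0,0,0],[0,0,0,0,0,0],[0,0,0,0,0,0],[0,0,0,0,0,0],[0,0,0,0,0,0],[0,0,0,0,0,0],[0,0,0,0,0,0],[0,0,0,0,0,0]]]' -0.6 30
python3 -c "
from h import *
go([.504,-.195,.204],-10.6)"
```

```text
clock: 3.77
tool_pos: [0.5045, -0.1857, 0.2049]
eef_rot: [-0.704, 0.061, -0.061, 0.705]
contact_force: [0.6, -0.3, 0.4]
opening: 1.001
clock: 4.6
tool_pos: [0.5039, -0.1885, 0.205]
eef_rot: [0.705, -0.062, 0.062, -0.704]
contact_force: [-1.5, -4.9, 4.4]
opening: 0.442
pos [ 0.5039 -0.1885  0.205 ] t 4.6 F [-1.55 -4.91  4.42] q [ 0.37  0.62 -0.16  1.87  0.16  0.67  1.51] op 0.442 yaw -10.04
row [0.0013, 0.001, -0.0064, 0.0005, 0.0031, 0.0001]
```

```bash
python3 -m handwheel '[[[0,0,-0.003,0,0,0],[0,0,-0.006,0,0,0],[0,-0.002,-0.009,0,0,0],[0,-0.004,-0.009,0,0,0],[0,-0.006,-0.009,0,0,0],[0,-0.008,-0.009,0,0,0],[0,-0.01,-0.009,0,0,0],[0,-0.012,-0.009,0,0,0],[0,-0.013,-0.009,0,0,0],[0,-0.013,-0.009,0,0,0],[0,-0.013,-0.009,0,0,0],[0,-0.013,-0.009,0,0,0]]]'
python3 - <<'E'
from h import *
go([.434,-.182,.217],-10.6)
a=snapshot("top")[130:270,300:440];b=snapshot("side")[200:320,230:350]
k=cv2.resize
im=np.hstack([k(a,(400,400)),k(b,(400,400),interpolation=2)]);cv2.imwrite("pics/p6.png",im[...,::-1])
E
```

```text
clock: 5.6
tool_pos: [0.5025, -0.1961, 0.2176]
eef_rot: [-0.704, 0.061, -0.061, 0.704]
contact_force: [-0.0, -0.2, -3.4]
opening: 0.441
pos [ 0.5025 -0.1961  0.2176] t 5.6 F [-0.02 -0.17 -3.38] q [ 0.39  0.61 -0.17  1.85  0.15  0.7   1.53] op 0.441 yaw -9.97
row [-0.0699, 0.0006, 0.002, -0.0, 0.0035, -0.0]
```

View pics/p6.png

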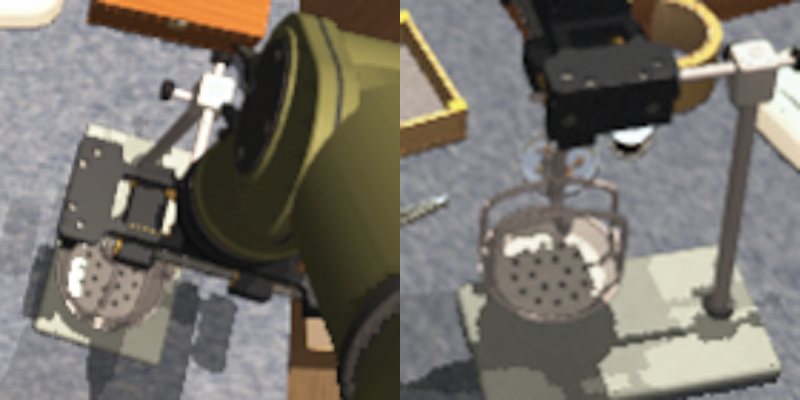

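The pan hangs from the gripped hanger clear of the base, and the 3.4 N force matches the combined weight. Now draw it off the free end.

```bash
python3 -m handwheel '[[[-0.003,0,0,0,0,0],[-0.008,0,0,0,0,0],[-0.015,0,0,0,0,0],[-0.023,0,0.001,0,0,0],[-0.031,0,0.001,0,0,0],[-0.039,0,0.001,0,0,0],[-0.047,0,0.001,0,0,0],[-0.055,0,0.001,0,0,0],[-0.062,0,0.001,0,0,0],[-0.067,0,0.001,0,0,0],[-0.07,0,0.001,0,0,0],[-0.07,0,0.001,0,0,0]]]'
python3 - <<'E'
from h import *
go([.433,-.182,.26],-10)
print([(np.round(b["bbox"]),b["confidence"]) for b in (snapshot("side"),boxes_of("pan","side"))[1][:1]])
E
```

```text
clock: 6.7
tool_pos: [0.4331, -0.1829, 0.2177]
eef_rot: [-0.704, 0.062, -0.061, 0.704]
contact_force: [0.2, -1.0, -3.2]
opening: 0.445
pos [ 0.4331 -0.1829  0.2177] t 6.7 F [ 0.15 -1.   -3.24] q [ 0.42  0.53 -0.17  2.04  0.16  0.58  1.53] op 0.445 yaw -9.98
row [-0.0002, -0.0423, 0.0009, -0.0, 0.0001, -0.0002]
[(array([219., 259., 264., 301.]), 0.61)]
```

```bash
python3 -m handwheel '[[[-0.003,-0.005,0.003,0,0,0],[-0.005,-0.012,0.01,0,0,0],[-0.008,-0.02,0.022,0,0,0],[-0.01,-0.027,0.038,0,0,0],[-0.012,-0.027,0.056,0,0,0],[-0.014,-0.027,0.075,0,0,0],[-0.016,-0.027,0.095,0,0,0],[-0.017,-0.027,0.115,0,0,0],[-0.017,-0.027,0.135,0,0,0],[-0.017,-0.027,0.155,0,0,0],[-0.017,-0.027,0.175,0,0,0],[-0.017,-0.027,0.193,0,0,0]]]' && python3 -m handwheel '[[[0,0,0.016,0,0,0],[0,0,0.03,0,0,0],[0,0,0.042,0,0,0],[0,0,0.052,0,0,0],[0,0,0.06,0,0,0],[0,0,0.065,0,0,0],[0,0,0.068,0,0,0],[0,0,0.069,0,0,0],[0,0,0.069,0,0,0],[0,0,0.069,0,0,0],[0,0,0.069,0,0,0],[0,0,0.069,0,0,0]]]'
python3 - <<'E'
from h import *
go([.462,.078,.1645],-10)
for c in("top","side"):
    im=snapshot(c)
    print(c,[(np.round(b["bbox"]),round(b["confidence"],2)) for b in boxes_of("pan",c)[:1]],[(np.round(b["bbox"]),round(b["confidence"],2)) for b in boxes_of("square_tray",c)[:1]])
    cv2.imwrite(f"pics/{c}_n.png",im[...,::-1])
a=cv2.imread("pics/top_n.png")[160:300,170:310];b=cv2.imread("pics/side_n.png")[150:290,150:290]
cv2.imwrite("pics/p7.png",np.hstack([cv2.resize(x,(400,400),interpolation=2) for x in(a,b)]))
for q in([.462,.078,.085],[.462,.078,.005],[.5225,.1404,.032],[.462,.078,.0865]):print(q,proj("side",q),proj("top",q))
E
```

```text
clock: 7.8
tool_pos: [0.4504, 0.0129, 0.2456]
eef_rot: [-0.704, 0.06, -0.061, 0.705]
contact_force: [0.4, -0.7, -2.8]
opening: 0.445
clock: 8.8
tool_pos: [0.4623, 0.0774, 0.2447]
eef_rot: [0.704, -0.062, 0.062, -0.704]
contact_force: [-0.2, 0.5, -3.5]
opening: 0.44
pos [0.4623 0.0774 0.2447] t 8.8 F [-0.22  0.47 -3.48] q [-0.16  0.48 -0.16  2.01  0.12  0.65  1.  ] op 0.44 yaw -10.02
row [-0.0004, 0.0802, 0.0005, 0.0001, -0.0001, -0.0001]
top [] []
side [(array([201., 177., 235., 214.]), 0.66)] [(array([186., 207., 249., 256.]), 0.74)]
[0.462, 0.078, 0.085] [217.00128196 208.2877818 ] [229.47833214 230.74030365]
[0.462, 0.078, 0.005] [218.14121489 231.57542106] [231.30907329 234.90609737]
[0.5225, 0.1404, 0.032] [231.22031967 204.36190534] [209.34801039 207.3555301 ]
[0.462, 0.078, 0.0865] [216.97911226 207.83336705] [229.44114663 230.65569282]
```

View pics/p7.png

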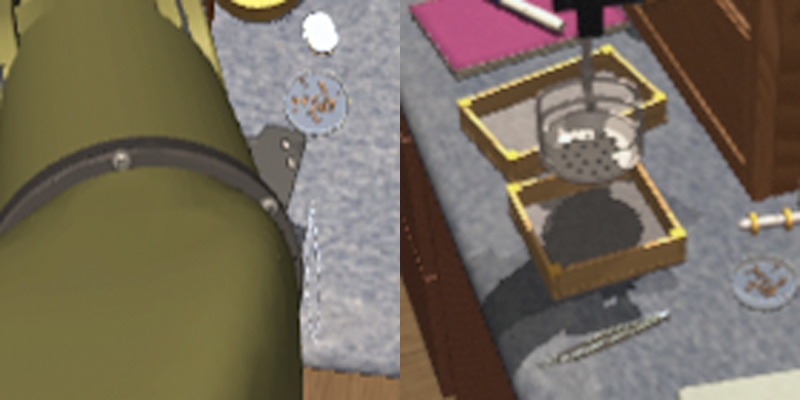

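The pan hangs over the middle of the square tray; its box centre is at column 218, where the tray centre projects. Lower it, slowing near contact.

```bash
python3 -m handwheel '[[[0,0.004,0,0,0,0],[0,0.01,0,0,0,0],[0,0.019,0,0,0,0],[0,0.028,0,0,0,0],[0,0.037,0,0,0,0],[0,0.046,0,0,0,0],[0,0.054,0,0,0,0],[0,0.061,0,0,0,0],[0,0.066,0,0,0,0],[0,0.069,0,0,0,0],[0,0.071,0,0,0,0],[0,0.072,0,0,0,0]]]' && python3 -m handwheel '[[[0,0.001,0,0,0,0],[0,0.002,0,0,0,0],[0,0.003,0,0,0,0],[0,0.004,0,0,0,0],[0,0.005,0,0,0,0],[0,0.006,0,0,0,0],[0,0.007,0,0,0,0],[0,0.008,0,0,0,0],[0,0.009,0,0,0,0],[0,0.01,0,0,0,0],[0,0.011,0,0,0,0],[0,0.012,0,0,0,0]]]'
```

```text
clock: 10.1
tool_pos: [0.4624, 0.078, 0.1726]
eef_rot: [-0.704, 0.061, -0.061, 0.704]
contact_force: [1.0, 0.1, -2.5]
opening: 0.445
clock: 11.1
tool_pos: [0.4626, 0.0782, 0.1607]
eef_rot: [-0.704, 0.061, -0.062, 0.705]
contact_force: [0.6, 1.4, 0.0]
opening: 0.447
```

The pan's weight is off. Lower for slack and look.

```bash
python3 -m handwheel '[[[0,0.003,0,0,0,0],[0,0.006,0,0,0,0],[0,0.009,0,0,0,0],[0,0.012,0,0,0,0],[0,0.015,0,0,0,0],[0,0.018,0,0,0,0],[0,0.0205,0,0,0,0],[0,0.0215,0,0,0,0],[0,0.0215,0,0,0,0],[0,0.0215,0,0,0,0]]]'
python3 - <<'E'
from h import *
go([.4625,.078,.139],-10)
save("side","p8",(170,150,270,260),6)
print([(np.round(b["bbox"]),round(b["confidence"],2)) for b in boxes_of("pan","side")[:1]],proj("side",[.462,.078,.005]))
E
```

```text
clock: 11.93
tool_pos: [0.4622, 0.0778, 0.139]
eef_rot: [0.705, -0.062, 0.061, -0.704]
contact_force: [-0.1, 0.3, -1.3]
opening: 0.444
pos [0.4622 0.0778 0.139 ] t 11.93 F [-0.12  0.3  -1.34] q [-0.2   0.67 -0.1   2.12  0.18  0.36  0.95] op 0.444 yaw -9.97
row [0.0003, 0.0, 0.0002, 0.0001, 0.0001, -0.0002]
[(array([200., 209., 235., 237.]), 0.97)] [218.14121489 231.57542106]
```

View pics/p8.png

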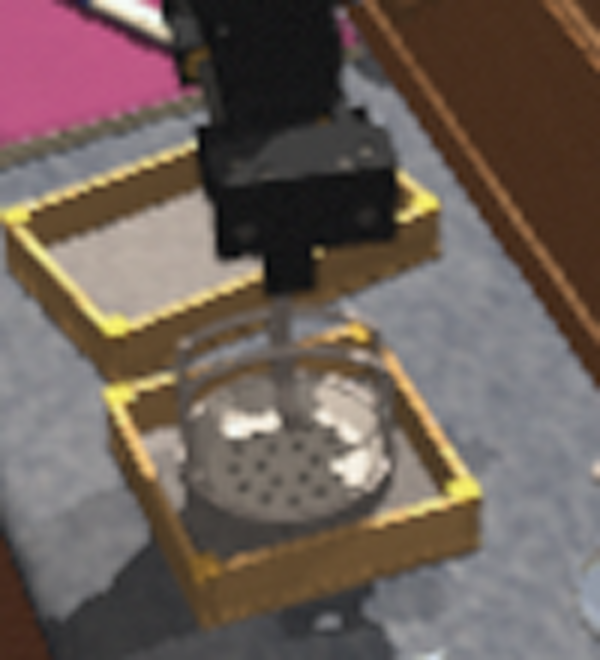

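The pan stands upright in the tray with the foot below the wires, and the force reads only the hanger's weight. Now the quarter turn.

```bash
python3 -m handwheel '[[[0,0,0,0,0.015,0],[0,0,0,0,0.04,0],[0,0,0,0,0.07,0],[0,0,0,0,0.1,0],[0,0,0,0,0.13,0],[0,0,0,0,0.16,0],[0,0,0,0,0.19,0],[0,0,0,0,0.22,0],[0,0,0,0,0.25,0],[0,0,0,0,0.27,0],[0,0,0,0,0.28,0],[0,0,0,0,0.28,0]]]' && python3 -m handwheel '[[[0,0,0,0,0.015,0],[0,0,0,0,0.04,0],[0,0,0,0,0.07,0],[0,0,0,0,0.1,0],[0,0,0,0,0.13,0],[0,0,0,0,0.16,0],[0,0,0,0,0.19,0],[0,0,0,0,0.21,0],[0,0,0,0,0.22,0],[0,0,0,0,0.22,0],[0,0,0,0,0.22,0]]]'
python3 - <<'E'
from h import *
go([.4625,.078,.139],-100)
save("side","p9",(170,150,270,260),6)
E
```

```text
clock: 13.03
tool_pos: [0.4624, 0.0781, 0.1393]
eef_rot: [-0.611, 0.356, -0.356, 0.611]
contact_force: [0.5, 0.6, -0.2]
opening: 0.442
clock: 13.95
tool_pos: [0.4622, 0.0778, 0.1392]
eef_rot: [-0.455, 0.541, -0.541, 0.455]
contact_force: [0.0, -0.1, -1.5]
opening: 0.445
pos [0.4622 0.0778 0.1392] t 13.95 F [ 0.02 -0.08 -1.52] q [-0.43  0.69  0.26  2.13 -0.47  0.37  0.05] op 0.445 yaw -99.86
row [-0.0002, 0.0002, 0.0002, 0.0001, 0.0008, 0.0]
```

View pics/p9.png

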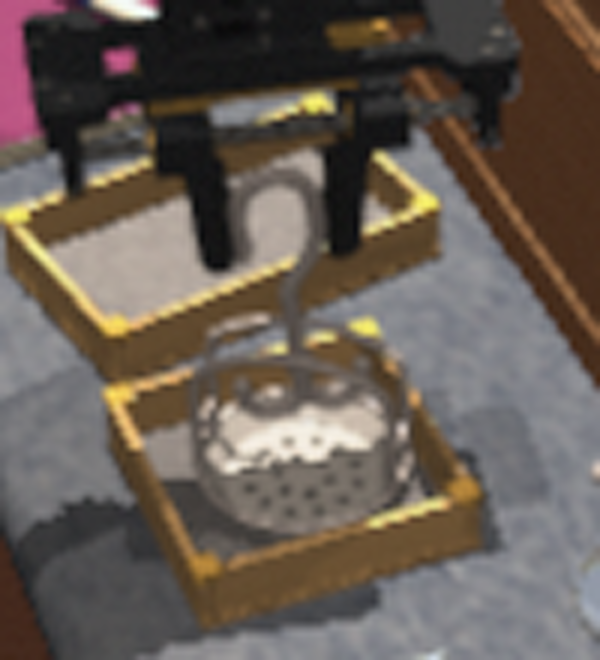

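The foot lies between the two wires, parallel to them, with lateral force near 0. Raise slowly.

```bash
python3 -m handwheel '[[[0,-0.002,0,0,0,0],[0,-0.005,0,0,0,0],[0,-0.008,0,0,0,0],[0,-0.011,0,0,0,0],[0,-0.014,0,0,0,0],[0,-0.017,0,0,0,0],[0,-0.02,0,0,0,0],[0,-0.023,0,0,0,0],[0,-0.025,0,0,0,0],[0,-0.026,0,0,0,0],[0,-0.026,0,0,0,0]]]'; python3 -c "
from h import *
snapshot('side');go([.4625,.078,.23],-100);print(boxes_of('pan','side')[:1])"
```

```text
clock: 14.92
tool_pos: [0.4624, 0.078, 0.1654]
eef_rot: [-0.455, 0.542, -0.542, 0.455]
contact_force: [-0.6, -1.0, -2.9]
opening: 0.442
pos [0.4623 0.078  0.1652] t 14.97 F [ 0.28 -0.22 -2.85] q [-0.46  0.64  0.31  2.11 -0.44  0.45  0.02] op 0.439 yaw -99.96
row [-0.0, -0.0648, 0.0002, 0.0, 0.0002, -0.0]
[{'bbox': [194.9, 198.5, 233.7, 238.6], 'confidence': 0.84}]
```

```bash
python3 -c "
from h import *
save('side','p10',(180,175,260,255),7)"
```

```text
(no output)
```

View pics/p10.png

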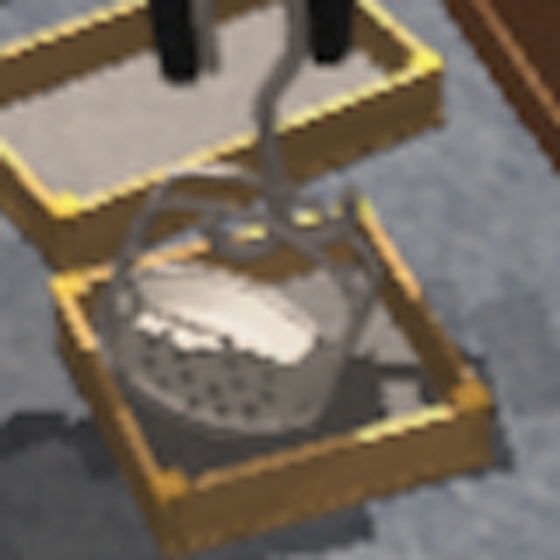

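The left prong has hooked a wire and is tilting the pan. Lower straight back, then measure the pan's yaw.

```bash
python3 -m handwheel '[[[0,0.002,0,0,0,0],[0,0.005,0,0,0,0],[0,0.008,0,0,0,0],[0,0.011,0,0,0,0],[0,0.014,0,0,0,0],[0,0.017,0,0,0,0],[0,0.02,0,0,0,0],[0,0.023,0,0,0,0],[0,0.025,0,0,0,0],[0,0.026,0,0,0,0],[0,0.026,0,0,0,0]]]'
cat > fit.py <<'E'
from h import *
import sys
from scipy.optimize import differential_evolution
def wires(x,y,yaw):
    # arch: legs at +-43 from z=14 to ~55, rising to 80 (elliptic shoulder)
    t=np.linspace(0,np.pi,60)
    out=[]
    for s in(-13,13):
        ax=np.r_[np.full(12,43),43*np.cos(t),np.full(12,-43)]
        az=np.r_[np.linspace(14,HS,12),HS+(77.5-HS)*np.sin(t)**EX,np.linspace(HS,14,12)]
        out.append(np.c_[ax,np.full(len(ax),s),az]/1000)
    R2=R.from_euler("z",yaw,degrees=True)
    return [R2.apply(o)+[x,y,.005] for o in out]
def rim(x,y):
    a=np.linspace(0,2*np.pi,80);return np.c_[x+.046*np.cos(a),y+.046*np.sin(a),np.full(80,.019)]
HS,EX=50,.6
def draw(im,P,k,off,col):
    q=np.array([(proj("side",p)-off)*k for p in P]).round().astype(int)
    cv2.polylines(im,[q.reshape(-1,1,2)],False,col,1)
E
python3 - <<'E'
from fit import *
im=snapshot("side");cv2.imwrite("pics/raw11.png",im[...,::-1])
go([.4625,.078,.139],-100)
print(boxes_of("pan","side")[:1])
c=cv2.resize(im[190:250,185:250],None,fx=6,fy=6,interpolation=2)[...,::-1].copy()
d=c.copy()
for yaw,col in((-10,(0,255,0)),(-30,(0,0,255))):
    for w in wires(.462,.078,yaw): draw(d,w,6,np.array([185,190]),col)
draw(d,rim(.462,.078),6,np.array([185,190]),(255,0,0))
cv2.imwrite("pics/p11.png",np.hstack([c,d]))
E
```

```text
clock: 15.98
tool_pos: [0.4621, 0.078, 0.1389]
eef_rot: [-0.455, 0.542, -0.541, 0.455]
contact_force: [-0.7, -1.0, -0.9]
opening: 0.441
pos [0.4622 0.078  0.1391] t 16.03 F [-0.47  0.87 -1.14] q [-0.43  0.69  0.26  2.13 -0.47  0.37  0.04] op 0.442 yaw -99.97
row [-0.0001, 0.0001, 0.0003, 0.0002, 0.0002, 0.0]
[{'bbox': [193.8, 198.8, 232.6, 240.4], 'confidence': 0.82}]
```

View pics/p11.png

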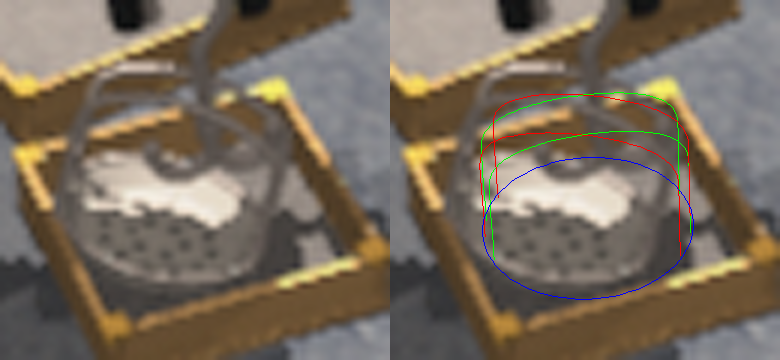

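The pan now leans about 14° with its left edge on the left tray wall, shifted about 14 mm toward image left. The safe recovery is to turn the hanger back, re-hook, lift, and set down again. First I'll find why it snagged by fitting the pan's yaw in the saved pictures.

```bash
cat > fit2.py <<'E'
import fit; from fit import *
def dt_of(gray6):   # edges distance in px of 6x image
    e=cv2.Canny(cv2.GaussianBlur(gray6,(0,0),3),15,40);return np.minimum(cv2.distanceTransform(255-e,cv2.DIST_L2,5),18)
def model(x,y,yaw,hs,ex):
    fit.HS,fit.EX=hs,ex
    P=[]
    for w in wires(x,y,yaw):
        P+= [w+[0,0,.0025],w-[0,0,.0025]]
    return np.vstack(P+[rim(x,y)])
def projs(P):
    c=get_calibration("side");T=np.array(c["T"]);q=(P-T[:3,3])@T[:3,:3];a=q[:,:2]/q[:,2:];s=1+c["k1"]*(a**2).sum(1,keepdims=True)
    return a*s*[c["fx"],c["fy"]]+[c["cx"],c["cy"]]
def solve(gray6,off,hs=None,ex=None,yaws=(-50,30)):
    D=dt_of(gray6)
    def cost(v):
        uv=(projs(model(v[0],v[1],v[2],*(v[3:] if hs is None else (hs,ex))))-off+.5)*6-.5
        u=np.clip(uv.round().astype(int),0,[D.shape[1]-1,D.shape[0]-1]);return D[u[:,1],u[:,0]].mean()
    b=[(.445,.48),(.06,.096),yaws]+([(35,70),(.3,1.2)] if hs is None else [])
    res=[]
    for s in range(3):
        o=differential_evolution(cost,b,seed=s,popsize=20,maxiter=120);res.append((round(o.fun,2),np.round(o.x,3).tolist()))
    return sorted(res)
E
python3 - <<'E'
from fit2 import *
off=np.array([170,150])
g8=cv2.imread("pics/p8.png",0);g9=cv2.imread("pics/p9.png",0)
a=solve(g8,off,yaws=(-30,10));print("p8",a)
hs,ex=a[0][1][3:]
print("p9",solve(g9,off,hs,ex),solve(g9,off)[:1])
E
```

```text
Traceback (most recent call last):
  File "fit2.py", line 21, in solve
    o=differential_evolution(cost,b,seed=s,popsize=20,maxiter=120);res.append((round(o.fun,2),np.round(o.x,3).tolist()))
  File "fit2.py", line 16, in cost
    uv=(projs(model(v[0],v[1],v[2],*(v[3:] if hs is None else (hs,ex))))-off+.5)*6-.5
        ~~~~~^^^^^^^^^^^^^^^^^^^^^^^^^^^^^^^^^^^^^^^^^^^^^^^^^^^^^^^^^^^
  File "fit2.py", line 11, in projs
    c=get_calibration("side");T=np.array(c["T"]);q=(P-T[:3,3])@T[:3,:3];a=q[:,:2]/q[:,2:];s=1+c["k1"]*(a**2).sum(1,keepdims=True)
ValueError: time passes only in moves, steps and waits
```

```bash
sed -i 's/^def dt_of/CAL=get_calibration("side")\ndef dt_of/; s/c=get_calibration("side");T=/c=CAL;T=/' fit2.py
timeout 300 python3 - <<'E'
from fit2 import *
off=np.array([170,150])
g8=cv2.imread("pics/p8.png",0);g9=cv2.imread("pics/p9.png",0)
a=solve(g8,off,yaws=(-30,10));print("p8",a)
hs,ex=a[0][1][3:]
print("p9",solve(g9,off,hs,ex),solve(g9,off)[:1])
E
```

```text
p8 [(np.float64(4.55), [0.457, 0.075, -14.41, 35.645, 0.4]), (np.float64(4.56), [0.457, 0.075, -14.929, 35.077, 0.394]), (np.float64(4.57), [0.457, 0.076, -14.602, 35.689, 0.396])]
p9 [(np.float64(4.89), [0.465, 0.074, -24.278]), (np.float64(4.9), [0.465, 0.074, -24.035]), (np.float64(4.91), [0.465, 0.074, -24.458])] [(np.float64(4.92), [0.466, 0.073, -24.378, 36.016, 0.399])]
```

The pan was dragged about 10° by the turn (yaw -14 to -24), so the prongs were not parallel to the wires. I'll fit the present tilted pose the same way.

```bash
cat >> fit2.py <<'E'
HSX=(35.6,.4)
def solve6(gray6,off,seeds=3):
    D=dt_of(gray6);base=model(0,0,0,*HSX)-[0,0,.005]; base[-80:,2]=.014
    circ=base[-80:].copy();circ[:,2]=0;base=np.vstack([base,circ[::2]])
    def cost(v):
        P=R.from_rotvec([v[4],v[5],0]).apply(R.from_euler("z",v[3],degrees=True).apply(base))+v[:3]
        uv=(projs(P)-off+.5)*6-.5
        u=np.clip(uv.round().astype(int),0,[D.shape[1]-1,D.shape[0]-1]);return D[u[:,1],u[:,0]].mean()
    b=[(.43,.49),(.055,.1),(.003,.035),(-70,20),(-.4,.4),(-.4,.4)]
    res=[]
    for s in range(seeds):
        o=differential_evolution(cost,b,seed=s,popsize=20,maxiter=150)
        v=o.x;low=(R.from_rotvec([v[4],v[5],0]).apply(circ)+v[:3])
        k=low[:,2].argmin();h=low[:,2].argmax();res.append((round(o.fun,2),np.round(v,3).tolist(),"low",low[k].round(3).tolist(),"high",low[h].round(3).tolist()))
    return sorted(res,key=lambda t:t[0])
E
timeout 500 python3 - <<'E'
from fit2 import *
g=cv2.resize(cv2.imread("pics/raw11.png",0)[150:260,170:270],None,fx=6,fy=6,interpolation=2)
for t in solve6(g,np.array([170,150])):print(t)
E
```

```text
(np.float64(4.23), [0.477, 0.078, 0.033, -24.335, 0.393, -0.359], 'low', [0.451, 0.049, 0.01], 'high', [0.505, 0.106, 0.057])
(np.float64(5.04), [0.449, 0.057, 0.035, -9.78, -0.128, 0.238], 'low', [0.488, 0.078, 0.022], 'high', [0.41, 0.035, 0.047])
(np.float64(5.05), [0.448, 0.058, 0.035, -9.609, -0.109, 0.266], 'low', [0.489, 0.075, 0.022], 'high', [0.407, 0.043, 0.048])
```

```bash
sed -i 's/+v\[:3\]$/+[v[0],v[1],.005+.046*np.sin(np.hypot(v[4],v[5]))+v[2]]/; s/(.003,.035),(-70,20)/(-.001,.001),(-70,20)/; s/(.43,.49),(.055,.1)/(.42,.50),(.04,.11)/' fit2.py; grep -n "v\[2\]" fit2.py | head -3
timeout 500 python3 - <<'E'
from fit2 import *
g=cv2.resize(cv2.imread("pics/raw11.png",0)[150:260,170:270],None,fx=6,fy=6,interpolation=2)
for t in solve6(g,np.array([170,150]),5):print(t[:2],t[5])
E
```

```text
17:        uv=(projs(model(v[0],v[1],v[2],*(v[3:] if hs is None else (hs,ex))))-off+.5)*6-.5
29:        P=R.from_rotvec([v[4],v[5],0]).apply(R.from_euler("z",v[3],degrees=True).apply(base))+[v[0],v[1],.005+.046*np.sin(np.hypot(v[4],v[5]))+v[2]]
(np.float64(4.27), [0.479, 0.084, -0.0, -24.817, 0.395, -0.364]) [0.507, 0.112, 0.023]
(np.float64(4.28), [0.479, 0.085, -0.0, -24.437, 0.399, -0.359]) [0.504, 0.115, 0.023]
(np.float64(5.21), [0.455, 0.077, -0.0, -9.755, -0.115, 0.266]) [0.415, 0.058, 0.013]
(np.float64(5.22), [0.455, 0.077, 0.0, -9.244, -0.11, 0.255]) [0.415, 0.058, 0.013]
(np.float64(5.23), [0.455, 0.077, 0.001, -10.004, -0.112, 0.249]) [0.415, 0.058, 0.013]
```

The plausible solution, which agrees with the leg slopes, is that the pan leans about 15° on the left wall at yaw about -10. Dip 3 mm, turn the hanger back a quarter turn, and check forces.

```bash
python3 -m handwheel '[[[0,0.001,0,0,0,0],[0,0.003,0,0,0,0],[0,0.003,0,0,-0.015,0],[0,0.003,0,0,-0.04,0],[0,0.003,0,0,-0.07,0],[0,0.003,0,0,-0.1,0],[0,0.003,0,0,-0.13,0],[0,0.003,0,0,-0.16,0],[0,0.003,0,0,-0.19,0],[0,0.003,0,0,-0.22,0],[0,0.003,0,0,-0.24,0],[0,0.003,0,0,-0.25,0]]]' && python3 -m handwheel '[[[0,0,0,0,-0.02,0],[0,0,0,0,-0.05,0],[0,0,0,0,-0.08,0],[0,0,0,0,-0.11,0],[0,0,0,0,-0.14,0],[0,0,0,0,-0.17,0],[0,0,0,0,-0.2,0],[0,0,0,0,-0.23,0],[0,0,0,0,-0.25,0],[0,0,0,0,-0.25,0],[0,0,0,0,-0.25,0]]]'
timeout 400 python3 - <<'E'
from fit2 import *
go([.4622,.078,.136],-10)
im=snapshot("side");cv2.imwrite("pics/raw12.png",im[...,::-1]);print(boxes_of("pan","side")[:1])
g=cv2.resize(cv2.imread("pics/raw12.png",0)[150:260,170:270],None,fx=6,fy=6,interpolation=2)
print(solve(g,np.array([170,150]),*HSX)[:1])
for t in solve6(g,np.array([170,150]),4):print(t[:2],t[5])
E
```

```text
clock: 17.08
tool_pos: [0.4626, 0.0781, 0.1362]
eef_rot: [-0.627, 0.325, -0.326, 0.628]
contact_force: [0.3, 0.3, -1.6]
opening: 0.444
clock: 18.0
tool_pos: [0.4625, 0.078, 0.1362]
eef_rot: [-0.704, 0.062, -0.062, 0.704]
contact_force: [-0.1, -0.5, -0.2]
opening: 0.441
pos [0.4625 0.078  0.1362] t 18.0 F [-0.06 -0.45 -0.23] q [-0.2   0.67 -0.1   2.12  0.18  0.35  0.95] op 0.441 yaw -10.11
row [-0.0003, 0.0002, -0.0, -0.0001, -0.0006, 0.0]
[{'bbox': [195.0, 201.2, 231.3, 236.2], 'confidence': 0.66}]
[(np.float64(6.16), [0.445, 0.068, -23.383])]
(np.float32(4.82), [0.447, 0.074, 0.0, -25.363, -0.381, 0.361]) [0.42, 0.044, 0.023]
(np.float64(4.84), [0.447, 0.076, -0.001, -24.867, -0.364, 0.359]) [0.418, 0.049, 0.022]
(np.float64(4.85), [0.447, 0.075, -0.001, -24.535, -0.38, 0.363]) [0.421, 0.045, 0.023]
(np.float64(4.85), [0.447, 0.074, -0.0, -25.298, -0.379, 0.366]) [0.42, 0.045, 0.023]
```

```bash
python3 -m handwheel '[[[0,-0.002,0,0,0,0],[0,-0.006,0,0,0,0],[0,-0.01,0,0,0,0],[0,-0.014,0,0,0,0],[0,-0.018,0,0,0,0],[0,-0.022,0,0,0,0],[0,-0.026,0,0,0,0],[0,-0.03,0,0,0,0],[0,-0.034,0,0,0,0],[0,-0.038,0,0,0,0],[0,-0.042,0,0,0,0],[0,-0.046,0,0,0,0]]]' && python3 -m handwheel '[[[0,-0.004,0,0,0,0],[0,-0.008,0,0,0,0],[0,-0.012,0,0,0,0],[0,-0.016,0,0,0,0],[0,-0.02,0,0,0,0],[0,-0.023,0,0,0,0],[0,-0.024,0,0,0,0],[0,-0.024,0,0,0,0],[0,-0.024,0,0,0,0],[0,-0.024,0,0,0,0]]]'
python3 - <<'E'
from h import *
go([.4622,.078,.206],-10)
save("side","p12",(180,155,260,245),6)
print(boxes_of("pan","side")[:1])
E
```

```text
clock: 19.1
tool_pos: [0.4624, 0.0779, 0.1825]
eef_rot: [-0.704, 0.061, -0.061, 0.704]
contact_force: [0.2, 0.3, -1.9]
opening: 0.441
clock: 19.93
tool_pos: [0.4622, 0.0779, 0.206]
eef_rot: [0.704, -0.062, 0.061, -0.704]
contact_force: [-0.4, -0.8, -3.3]
opening: 0.439
pos [0.4622 0.0779 0.206 ] t 19.93 F [-0.36 -0.85 -3.28] q [-0.17  0.54 -0.14  2.06  0.14  0.55  0.98] op 0.439 yaw -9.97
row [-0.0, 0.0, 0.0001, 0.0, 0.0002, -0.0002]
[{'bbox': [198.3, 187.0, 232.8, 225.2], 'confidence': 0.86}]
```

View pics/p12.png

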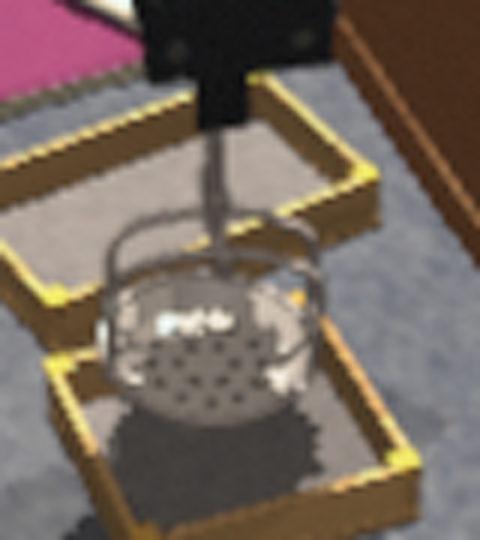

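Both wires are hooked again, the pan hangs level over the tray, and the force is 3.3 N. Set it down again, this time lowering the full 30 mm for tip clearance.

```bash
python3 -m handwheel '[[[0,0.005,0,0,0,0],[0,0.012,0,0,0,0],[0,0.02,0,0,0,0],[0,0.027,0,0,0,0],[0,0.031,0,0,0,0],[0,0.033,0,0,0,0],[0,0.0345,0,0,0,0],[0,0.036,0,0,0,0],[0,0.037,0,0,0,0],[0,0.038,0,0,0,0],[0,0.039,0,0,0,0],[0,0.04,0,0,0,0]]]' && python3 -m handwheel '[[[0,0.001,0,0,0,0],[0,0.002,0,0,0,0],[0,0.003,0,0,0,0],[0,0.005,0,0,0,0],[0,0.008,0,0,0,0],[0,0.012,0,0,0,0],[0,0.016,0,0,0,0],[0,0.02,0,0,0,0],[0,0.024,0,0,0,0],[0,0.028,0,0,0,0],[0,0.0305,0,0,0,0],[0,0.0305,0,0,0,0]]]'
cat > yaw.py <<'E'
from fit2 import *
import sys
def look(n,rng=(-45,15)):
    im=snapshot("side");cv2.imwrite(f"pics/{n}.png",im[...,::-1]);print([(b["bbox"],b["confidence"]) for b in boxes_of("pan","side")[:1]])
    g=cv2.resize(cv2.cvtColor(im,cv2.COLOR_RGB2GRAY)[150:260,170:270],None,fx=6,fy=6,interpolation=2)
    for t in solve(g,np.array([170,150]),*HSX,yaws=rng)[:2]:print(t)
E
timeout 300 python3 -c "
from yaw import *
go([.4622,.078,.1355],-10);look('raw13')"
```

```text
clock: 21.03
tool_pos: [0.4626, 0.078, 0.1663]
eef_rot: [-0.704, 0.061, -0.062, 0.705]
contact_force: [0.7, -0.1, -2.9]
opening: 0.443
clock: 22.03
tool_pos: [0.462, 0.0779, 0.135]
eef_rot: [0.705, -0.062, 0.061, -0.704]
contact_force: [0.0, 0.6, -0.7]
opening: 0.443
pos [0.462  0.0779 0.135 ] t 22.03 F [ 0.04  0.59 -0.68] q [-0.2   0.68 -0.1   2.13  0.18  0.35  0.95] op 0.443 yaw -9.96
row [0.0002, -0.0005, 0.0001, 0.0002, 0.0002, -0.0004]
[([199.7, 206.9, 234.3, 236.5], 0.79)]
(np.float64(5.04), [0.457, 0.076, -13.892])
(np.float64(5.04), [0.457, 0.076, -13.323])
```

```bash
python3 -m handwheel '[[[0,0,0,0,0.01,0],[0,0,0,0,0.03,0],[0,0,0,0,0.055,0],[0,0,0,0,0.08,0],[0,0,0,0,0.105,0],[0,0,0,0,0.13,0],[0,0,0,0,0.155,0],[0,0,0,0,0.18,0],[0,0,0,0,0.205,0],[0,0,0,0,0.23,0],[0,0,0,0,0.245,0],[0,0,0,0,0.25,0]]]' && python3 -m handwheel '[[[0,0,0,0,0.01,0],[0,0,0,0,0.03,0],[0,0,0,0,0.055,0],[0,0,0,0,0.08,0],[0,0,0,0,0.105,0],[0,0,0,0,0.13,0],[0,0,0,0,0.155,0],[0,0,0,0,0.18,0],[0,0,0,0,0.205,0],[0,0,0,0,0.23,0],[0,0,0,0,0.245,0],[0,0,0,0,0.25,0]]]'
timeout 300 python3 -c "
from yaw import *
go([.4622,.078,.1355],-100);look('raw14')"
```

```text
clock: 23.13
tool_pos: [0.4624, 0.0782, 0.1359]
eef_rot: [-0.627, 0.327, -0.327, 0.627]
contact_force: [1.0, 1.4, -0.2]
opening: 0.441
clock: 24.13
tool_pos: [0.4626, 0.078, 0.1358]
eef_rot: [0.454, -0.542, 0.542, -0.454]
contact_force: [0.1, -0.2, -0.7]
opening: 0.443
pos [0.4626 0.078  0.1358] t 24.13 F [ 0.08 -0.15 -0.74] q [-0.42  0.7   0.26  2.14 -0.47  0.36  0.05] op 0.443 yaw -100.1
row [0.0001, 0.0003, -0.0004, -0.0002, -0.0006, -0.0]
[([201.5, 208.1, 237.8, 237.0], 0.76)]
(np.float64(5.02), [0.471, 0.076, -15.603])
(np.float64(5.03), [0.471, 0.076, -16.144])
```

The pan yaw barely changed this time, but the pan seems to have slid about 10 mm along its wires. I'll check the fit's bias on the initial picture, where the pan's pose is known, and refit.

```bash
cat > bias.py <<'E'
from fit2 import *
def solvez(g,off,bx,by,yaws,z0):
    D=dt_of(g)
    def cost(v):
        uv=(projs(model(v[0],v[1],v[2],*HSX)+[0,0,z0-.005])-off+.5)*6-.5
        u=np.clip(uv.round().astype(int),0,[D.shape[1]-1,D.shape[0]-1]);return D[u[:,1],u[:,0]].mean()
    o=differential_evolution(cost,[bx,by,yaws],seed=1,popsize=20,maxiter=120)
    # cost profile over yaw
    pr=[]
    for y in np.arange(-34,6,4):
        m=min(cost([o.x[0]+dx,o.x[1]+dy,y]) for dx in np.arange(-.006,.007,.002) for dy in np.arange(-.006,.007,.002));pr.append((int(y),round(float(m),2)))
    return round(float(o.fun),2),np.round(o.x,3).tolist(),pr
E
timeout 500 python3 - <<'E'
from bias import *
g=cv2.resize(cv2.imread("pics/sideC.png",0),None,fx=1.2,fy=1.2,interpolation=2)
print("start true .504 -.195 -10.6",solvez(g,np.array([240,210]),(.48,.53),(-.22,-.17),(-35,15),.0445))
for n in("raw13","raw14"):
    g=cv2.resize(cv2.imread(f"pics/{n}.png",0)[150:260,170:270],None,fx=6,fy=6,interpolation=2)
    print(n,solvez(g,np.array([170,150]),(.44,.49),(.05,.1),(-45,15),.005))
E
```

```text
start true .504 -.195 -10.6 (2.29, [0.507, -0.192, -12.942], [(-34, 4.12), (-30, 3.84), (-26, 3.6), (-22, 3.36), (-18, 3.12), (-14, 2.43), (-10, 2.65), (-6, 3.07), (-2, 3.08), (2, 3.47)])
raw13 (4.86, [0.457, 0.075, -14.56], [(-34, 6.43), (-30, 6.13), (-26, 5.82), (-22, 5.56), (-18, 5.23), (-14, 4.88), (-10, 5.06), (-6, 5.47), (-2, 5.82), (2, 6.14)])
raw14 (4.99, [0.471, 0.076, -16.461], [(-34, 5.36), (-30, 5.22), (-26, 5.09), (-22, 5.36), (-18, 5.02), (-14, 5.03), (-10, 5.18), (-6, 5.48), (-2, 5.67), (2, 5.84)])
```

```bash
python3 -m handwheel '[[[0,0,0.002,0,0.005,0],[-0.001,0,0.004,0,0.01,0],[-0.001,0,0.006,0,0.017,0],[-0.0015,0,0.008,0,0.017,0],[-0.0015,0,0.009,0,0.017,0],[-0.0015,0,0.009,0,0.017,0],[-0.0015,0,0.009,0,0.017,0]]]'; python3 -m handwheel '[[[0,-0.002,0,0,0,0],[0,-0.004,0,0,0,0],[0,-0.006,0,0,0,0],[0,-0.008,0,0,0,0],[0,-0.01,0,0,0,0],[0,-0.012,0,0,0,0],[0,-0.014,0,0,0,0],[0,-0.016,0,0,0,0],[0,-0.018,0,0,0,0],[0,-0.018,0,0,0,0],[0,-0.018,0,0,0,0]]]'
timeout 300 python3 -c "
from yaw import *
for _ in range(4): print(np.round(r.get_state()['contact_force'],2),np.round(r.get_state()['moment'],3));snapshot('top')
go([.4712,.078,.1535],-103);look('raw15')"
```

```text
clock: 24.82
tool_pos: [0.4715, 0.0778, 0.1357]
eef_rot: [-0.44, 0.554, -0.553, 0.44]
contact_force: [-0.4, 0.2, -1.1]
opening: 0.442
clock: 25.73
tool_pos: [0.4717, 0.078, 0.1539]
eef_rot: [0.44, -0.553, 0.554, -0.44]
contact_force: [0.9, 1.5, -0.7]
opening: 0.439
[ 0.89  1.5  -0.66] [ 0.099  0.015 -0.055]
[ 0.23  0.86 -1.13] [ 0.04   0.047 -0.03 ]
[ 0.88  0.74 -0.34] [ 0.113 -0.029 -0.029]
[ 0.67  1.13 -0.68] [ 0.066 -0.09  -0.035]
pos [0.4716 0.0779 0.1537] t 25.93 F [-0.21  0.13 -0.47] q [-0.45  0.67  0.31  2.1  -0.47  0.44 -0.  ] op 0.441 yaw -103.03
row [0.0, 0.0002, -0.0004, -0.0, -0.0002, -0.0]
[([202.4, 202.9, 238.0, 238.3], 0.7)]
(np.float64(5.2), [0.472, 0.074, -19.491])
(np.float64(5.21), [0.471, 0.074, -17.412])
```

```bash
cat > flow.py <<'E'
import cv2,numpy as np,sys
a,b=[cv2.imread(f"pics/{n}.png",0).astype(np.float32) for n in sys.argv[1:3]]
for l,t,r,bt in((203,218,219,238),(219,218,236,238),(200,222,238,240),(189,225,200,245)):
    A=a[t:bt,l:r];best=None
    pad=6;res=cv2.matchTemplate(b[t-pad:bt+pad,l-pad:r+pad],A,cv2.TM_CCOEFF_NORMED);_,m,_,p=cv2.minMaxLoc(res);print((l,t,r,bt),"shift",p[0]-pad,p[1]-pad,round(m,2))
E
python3 flow.py raw14 raw15
```

```text
(203, 218, 219, 238) shift 0 0 0.83
(219, 218, 236, 238) shift 0 0 0.92
(200, 222, 238, 240) shift 0 0 0.91
(189, 225, 200, 245) shift -1 -2 0.85
```

The pan has not moved. Continue in small steps, watching the force.

```bash
python3 -m handwheel '[[[0,-0.002,0,0,0,0],[0,-0.004,0,0,0,0],[0,-0.006,0,0,0,0],[0,-0.006,0,0,0,0],[0,-0.006,0,0,0,0]]]'
cat > chk.py <<'E'
from h import *
import sys,subprocess
F=[]
for _ in range(6): F.append(r.get_state()['contact_force']);snapshot('top')
s=r.get_state();print("F",np.mean(F,0).round(2),"t",s["clock"],np.round(s["tool_pos"],4))
cv2.imwrite(f"pics/{sys.argv[1]}.png",snapshot('side')[...,::-1])
E
python3 chk.py raw16; python3 flow.py raw15 raw16
```

```text
clock: 26.45
tool_pos: [0.4716, 0.0779, 0.1599]
eef_rot: [0.44, -0.553, 0.554, -0.44]
contact_force: [-1.1, 0.2, -0.0]
opening: 0.444
F [ 0.07  0.22 -0.34] t 26.75 [0.4715 0.0779 0.1597]
(203, 218, 219, 238) shift 0 0 0.98
(219, 218, 236, 238) shift 0 0 1.0
(200, 222, 238, 240) shift 0 0 0.99
(189, 225, 200, 245) shift 0 0 1.0
```

```bash
python3 -m handwheel '[[[0,-0.002,0,0,0,0],[0,-0.004,0,0,0,0],[0,-0.006,0,0,0,0],[0,-0.008,0,0,0,0],[0,-0.01,0,0,0,0],[0,-0.01,0,0,0,0]]]'
python3 chk.py raw17; python3 flow.py raw16 raw17
```

```text
clock: 27.3
tool_pos: [0.4717, 0.0778, 0.1701]
eef_rot: [0.44, -0.553, 0.554, -0.44]
contact_force: [-0.1, -0.2, -0.5]
opening: 0.444
F [ 0.14  0.14 -0.27] t 27.6 [0.4715 0.0779 0.1696]
(203, 218, 219, 238) shift 0 0 1.0
(219, 218, 236, 238) shift 0 0 1.0
(200, 222, 238, 240) shift 0 0 1.0
(189, 225, 200, 245) shift 0 0 0.99
```

```bash
python3 -m handwheel '[[[0,-0.003,0,0,0,0],[0,-0.008,0,0,0,0],[0,-0.014,0,0,0,0],[0,-0.02,0,0,0,0],[0,-0.028,0,0,0,0],[0,-0.038,0,0,0,0],[0,-0.05,0,0,0,0],[0,-0.064,0,0,0,0],[0,-0.078,0,0,0,0],[0,-0.088,0,0,0,0],[0,-0.09,0,0,0,0],[0,-0.09,0,0,0,0]]]'
python3 chk.py raw18; python3 flow.py raw17 raw18
timeout 200 python3 -c "
from yaw import *
go([.45,.245,.26],13);look('raw19');print([(b['bbox'],b['confidence']) for b in boxes_of('hanger_grip','side')[:2]])"
```

```text
clock: 28.65
tool_pos: [0.4719, 0.078, 0.2607]
eef_rot: [0.439, -0.553, 0.554, -0.441]
contact_force: [-0.5, 0.3, 0.2]
opening: 0.445
F [-0.04  0.25 -0.64] t 28.95 [0.4711 0.0778 0.2592]
(203, 218, 219, 238) shift 0 0 0.89
(219, 218, 236, 238) shift 0 0 0.92
(200, 222, 238, 240) shift 0 0 0.89
(189, 225, 200, 245) shift 1 2 0.92
pos [0.4712 0.0778 0.2592] t 29.0 F [ 0.46  0.42 -0.82] q [-0.56  0.51  0.47  1.99 -0.34  0.72 -0.11] op 0.444 yaw -103.03
row [-0.1581, -0.0008, -0.0583, 0.0004, -0.6446, -0.0002]
[([201.6, 200.5, 236.3, 240.1], 0.59)]
(np.float64(4.45), [0.471, 0.085, -43.521])
(np.float64(4.45), [0.472, 0.085, -42.398])
[([208.7, 136.5, 233.8, 180.1], 0.75)]
```

The hanger is free. The fit and box make me doubt the pan is upright, so I'll check its tilt with the full fit, now unobstructed.

```bash
timeout 550 python3 - <<'E'
from bias import *
g=cv2.resize(cv2.imread("pics/raw19.png",0)[150:260,170:270],None,fx=6,fy=6,interpolation=2);off=np.array([170,150])
print(solvez(g,off,(.44,.49),(.05,.1),(-60,25),.005))
for t in solve6(g,off,4):print(t[:2],t[5])
a,b=[cv2.imread(f"pics/{n}.png")[196:244,196:242].astype(int) for n in("raw14","raw19")]
d=np.abs(a-b).max(2)
print("rows196+ x cols196+ step2: raw19 gray")
gg=cv2.imread("pics/raw19.png",0)[194:244,192:246]
for i,row in enumerate(gg): print(194+i,"".join(" .:-=+*#%@"[int(v)*10//256] for v in row))
E
```

```text
(4.36, [0.473, 0.082, -47.43], [(-34, 4.97), (-30, 5.27), (-26, 5.37), (-22, 5.14), (-18, 4.81), (-14, 4.81), (-10, 5.04), (-6, 5.14), (-2, 5.13), (2, 5.25)])
(np.float64(3.47), [0.449, 0.075, 0.0, -6.322, 0.117, -0.259]) [0.489, 0.092, 0.013]
(np.float64(3.48), [0.448, 0.075, 0.001, -6.494, 0.131, -0.258]) [0.488, 0.095, 0.014]
(np.float64(3.48), [0.449, 0.073, 0.0, -6.229, 0.119, -0.277]) [0.489, 0.09, 0.014]
(np.float32(3.7), [0.449, 0.053, -0.001, -6.328, -0.31, 0.396]) [0.418, 0.028, 0.022]
rows196+ x cols196+ step2: raw19 gray
194 *********************#####+-::::::::::::::--::--=+++++
195 *******************####*-:::::::::::::::::----=+++++++
196 ****************####*+-:::::::::::::::-::--==+++++++++
197 **************####*-::::::::::::::::-----=++++++++++++
198 ***********#####*-::::::::::::::--:::--=++++++++++++++
199 *********####*-:::::::::::::::::---=-=++++++++++++++++
200 ******#####*-:::::::::::::::--::--=++++++++++++++===++
201 ****####*-::::::::::::::-::::---=+++++++++++++===++==+
202 *###**+-:::::::::-=+*+++++++****+==+++++++++++++++++==
203 ###*-::-:::::-==+++*##***#
[... 1688 characters left out ...]
:-==::::----===--====--==--===---======-::-=+++=--=
233 -:::-=-:::::-========--=======--==--=====-:::-=+****+=
234 ::::-==::::::-======---==--==-:-=======-::::--=+***#+-
235 .::::-=-::::::-==========--======++===-::--=======----
236 ..:::-==::::::::-====+++===++++++++=-:-=======--------
237 :.::::==-::::::::::-=++=+++++++==----=====------------
238 ::::::-==::::::::::::::--=--------=====---------------
239 :::::::-=-:-----:::::::::::--======-------------------
240 :::::::-==-------:::::::---=====-:--------------------
241 ::::::::==-------------=====--::----------------------
242 ::::::::-==-==---========--------------------------:-:
243 :::::::::=++++=-=++==--------------------------::::---
```

The character picture looks like an upright pan, but the tilt fit disagrees. I'll move over to the long tray, which clears the view, and check the pan with both cameras before laying the hanger down.

```bash
python3 -m handwheel '[[[-0.005,0,-0.002,0,-0.02,0],[-0.02,0,-0.007,0,-0.055,0],[-0.04,0,-0.015,0,-0.09,0],[-0.06,0,-0.022,0,-0.125,0],[-0.08,0,-0.03,0,-0.16,0],[-0.1,0,-0.037,0,-0.195,0],[-0.12,0,-0.044,0,-0.23,0],[-0.14,0,-0.051,0,-0.265,0],[-0.15,0,-0.056,0,-0.3,0],[-0.158,0,-0.058,0,-0.335,0],[-0.158,0,-0.058,0,-0.36,0],[-0.158,0,-0.058,0,-0.38,0]]]' && python3 -m handwheel '[[[0,0,0,0,-0.02,0],[0,0,0,0,-0.055,0],[0,0,0,0,-0.09,0],[0,0,0,0,-0.125,0],[0,0,0,0,-0.16,0],[0,0,0,0,-0.195,0],[0,0,0,0,-0.23,0],[0,0,0,0,-0.255,0],[0,0,0,0,-0.265,0],[0,0,0,0,-0.265,0]]]'
timeout 500 python3 - <<'E'
from bias import *
go([.45,.245,.26],13)
t=snapshot("top");cv2.imwrite("pics/top20.png",t[...,::-1])
for n in("pan","square_tray"):print("top",n,[(b["bbox"],b["confidence"]) for b in boxes_of(n,"top")[:2]])
cv2.imwrite("pics/raw20.png",snapshot("side")[...,::-1])
for n in("pan","square_tray"):print("side",n,[(b["bbox"],b["confidence"]) for b in boxes_of(n,"side")[:2]])
gg=cv2.cvtColor(t,cv2.COLOR_RGB2GRAY)[200:268,196:262]
for i,row in enumerate(gg[::2]): print(200+2*i,"".join(" .:-=+*#%@"[int(v)*10//256] for v in row))
for n in("raw13","raw14"):
    gg=cv2.imread(f"pics/{n}.png",0)[200:240,196:242]
    print(n)
    for i,row in enumerate(gg): print(200+i,"".join(" .:-=+*#%@"[int(v)*10//256] for v in row))
E
```

```text
clock: 30.15
tool_pos: [0.4504, 0.2456, 0.2595]
eef_rot: [-0.676, 0.209, -0.209, 0.676]
contact_force: [0.1, -1.4, -1.2]
opening: 0.442
clock: 30.98
tool_pos: [0.4507, 0.2447, 0.2596]
eef_rot: [-0.703, -0.08, 0.08, 0.703]
contact_force: [0.5, -0.1, -1.8]
opening: 0.44
pos [0.4507 0.2447 0.2596] t 30.98 F [ 0.53 -0.12 -1.75] q [-0.51  0.51 -0.13  1.88  0.09  0.76  1.12] op 0.44 yaw 13.03
row [-0.0006, -0.0004, 0.0005, -0.0, 0.0002, -0.0001]
top pan [([211.0, 210.6, 247.4, 248.9], 0.61)]
top square_tray [([202.9, 207.7, 257.0, 261.7], 0.6)]
side pan [([203.0, 202.3, 236.4, 237.7], 0.76)]
side square_tray [([187.7, 203.9, 249.1, 256.0], 0.58)]
200 ********##*****************##********+*********+****++**##****#***
202 ***###*******************#****+**********************************+
204 ++******************************++**********#####***+*****++++**#*
206 ++++++++***@@@@%****++***************++*******#*****#********+****
208 ++++*#*+**+@@@@%#%%@@@@@@@@@%%%%@@%%###++*+*+++*******####********
210 +++++#****+%%@@+:--::::::::::-++=#%%%%%%%%@@@@@@@@%%%%%%%@@@@#****
212 ++++*******@%----#%#%
[... 5354 characters left out ...]
*#####***====+#%*-**==--====---++::::
227 ++++=----+%@@%#*===-======-====--====----=::::
228 ++++=----+#%%*:-==-:-======--===-====------:::
229 ====-:----========--=======--===--===--====-::
230 -:::::----=====-====-===========-====----++=::
231 --:::::----===--===-:-==--====-=====-----=+=-:
232 --::::::---=========-===--====--=====--:=+++=:
233 ---:::::----=====--=======-===--=====-:-=+++**
234 -==:::::::--=====--==--===--=======-:::=+*##%%
235 :=+-:::::::--========--===--======-:-=+#####*=
236 :-==:::::::::-=====+=====+=====--:-+#####*----
237 ::==-::::::::::-==+======++=-----==*##=-------
238 ::-==:-::::::::::::::---:---=======-----------
239 :::==-------::::::::::---======---------------
```

```bash
timeout 570 python3 - <<'E'
from bias import *
off=np.array([170,150])
for n in("raw13","raw20"):
    g=cv2.resize(cv2.imread(f"pics/{n}.png",0)[150:260,170:270],None,fx=6,fy=6,interpolation=2)
    for t in solve6(g,off,3)[:2]:print(n,t[:2])
# rim-only circle fit: (x,y,tilt about image-right axis comps) using rim + bottom circle
    D=dt_of(g)
    a=np.linspace(0,2*np.pi,120);c14=np.c_[.046*np.cos(a),.046*np.sin(a),np.full(120,.014)];c0=c14*[1,1,0]
    def cost(v):
        P=R.from_rotvec([v[2],v[3],0]).apply(np.vstack([c14,c0[::2]]))+[v[0],v[1],.005+.046*np.sin(np.hypot(v[2],v[3]))]
        u=np.clip(((projs(P)-off+.5)*6-.5).round().astype(int),0,[D.shape[1]-1,D.shape[0]-1]);return D[u[:,1],u[:,0]].mean()
    o=differential_evolution(cost,[(.43,.49),(.05,.1),(-.35,.35),(-.35,.35)],seed=0,popsize=25,maxiter=150)
    o2=differential_evolution(lambda v:cost([v[0],v[1],0,0]),[(.43,.49),(.05,.1)],seed=0)
    print(n,"rim",round(o.fun,2),o.x.round(3),"flat",round(o2.fun,2),o2.x.round(3))
t=cv2.imread("pics/top20.png")
o=at_z("top",229.2,231,.019);print("pan top centre",o)
E
```

```text
raw13 (np.float64(4.69), [0.465, 0.09, -0.001, -7.339, 0.392, -0.321])
raw13 (np.float64(4.69), [0.465, 0.089, -0.0, -6.27, 0.398, -0.304])
raw13 rim 5.88 [ 0.465  0.092  0.347 -0.346] flat 6.52 [0.462 0.088]
raw20 (np.float64(2.79), [0.466, 0.088, -0.0, -24.729, -0.009, -0.055])
raw20 (np.float64(2.85), [0.463, 0.083, 0.001, -9.225, 0.251, 0.073])
raw20 rim 2.23 [ 0.466  0.085  0.04  -0.075] flat 2.96 [0.473 0.093]
pan top centre [0.46966045 0.08359505 0.019     ]
```

In the clear view the fit gives about 3° of tilt (near zero within its error) at (0.466, 0.088), and the top view agrees with (0.470, 0.084). The pan stands in the square tray. Now tilt the hanger forward above the long tray.

```bash
cat >> h.py <<'E'
U=np.array([np.cos(np.radians(13)),np.sin(np.radians(13)),0]);C=np.array([.486,.249,0])
def gt(along,h,tilt):
    """G at C+along*U, height h, tool tilted forward"""
    t=np.radians(tilt);a=np.sin(t)*U-[0,0,np.cos(t)];G=C+along*U+[0,0,h];print("foot",(G+.109*a).round(3),"tcp",(G+.019*a).round(4));go(G+.019*a,13,tilt)
E
python3 -c "
from h import *
gt(-.029,.20,55)"
```

```text
foot [0.545 0.263 0.137] tcp [0.4729 0.246  0.1891]
pos [0.4506 0.2449 0.2597] t 31.28 F [-0.2  -1.18 -0.8 ] q [-0.51  0.51 -0.13  1.88  0.09  0.76  1.12] op 0.44 yaw 13.04
row [0.022, 0.0706, -0.004, -0.0001, 0.0002, -0.3055]
```

```bash
python3 -m handwheel '[[[0.002,0,0,0,0,-0.02],[0.005,0,-0.001,0,0,-0.05],[0.008,0,-0.002,0,0,-0.085],[0.011,0.01,-0.003,0,0,-0.12],[0.014,0.02,-0.004,0,0,-0.155],[0.017,0.03,-0.004,0,0,-0.19],[0.02,0.04,-0.004,0,0,-0.225],[0.022,0.05,-0.004,0,0,-0.26],[0.022,0.06,-0.004,0,0,-0.285],[0.022,0.07,-0.004,0,0,-0.305],[0.022,0.07,-0.004,0,0,-0.305],[0.022,0.07,-0.004,0,0,-0.305]]]'
python3 -c "
from h import *
gt(-.029,.075,55)"
```

```text
clock: 32.28
tool_pos: [0.4692, 0.2171, 0.2037]
eef_rot: [0.719, 0.236, 0.097, -0.646]
contact_force: [-0.1, -0.4, -1.2]
opening: 0.437
foot [0.545 0.263 0.012] tcp [0.4729 0.246  0.0641]
pos [0.4692 0.2171 0.2037] t 32.28 F [-0.06 -0.39 -1.19] q [-0.76  0.56  0.01  2.31  1.73  0.36 -0.66] op 0.437 yaw 13.86
row [-0.0527, 0.1235, 0.048, 0.0481, 0.0167, -0.1581]
```

```bash
python3 -m handwheel '[[[0,0,0,0,0,0],[0,0,0,0,0,0],[0,0,0,0,0,0]]]'; python3 -c "
from h import *
gt(-.029,.20,55)
gt(-.029,.20,35)"
```

```text
clock: 32.53
tool_pos: [0.4686, 0.2167, 0.2039]
eef_rot: [0.72, 0.236, 0.096, -0.646]
contact_force: [0.6, -0.2, 0.2]
opening: 0.445
foot [0.545 0.263 0.137] tcp [0.4729 0.246  0.1891]
pos [0.4686 0.2167 0.2039] t 32.53 F [ 0.62 -0.16  0.25] q [-0.76  0.56  0.01  2.31  1.72  0.36 -0.64] op 0.445 yaw 13.92
row [0.0035, 0.0134, 0.0301, 0.0481, 0.0171, -0.1592]
foot [0.519 0.257 0.111] tcp [0.4684 0.2449 0.1844]
pos [0.4686 0.2167 0.2039] t 32.53 F [ 0.62 -0.16  0.25] q [-0.76  0.56  0.01  2.31  1.72  0.36 -0.64] op 0.445 yaw 13.92
row [-0.0027, 0.0155, 0.0305, 0.0499, 0.0084, -0.0483]
```

```bash
python3 -m handwheel '[[[0.002,0.005,0.01,0.02,0.006,-0.03],[0.003,0.01,0.02,0.04,0.012,-0.06],[0.0035,0.013,0.03,0.048,0.017,-0.1],[0.0035,0.013,0.03,0.048,0.017,-0.13],[0.0035,0.013,0.03,0.048,0.017,-0.159],[0.0035,0.013,0.03,0.048,0.017,-0.159],[0.0035,0.013,0.03,0.048,0.017,-0.159],[0.0035,0.013,0.03,0.048,0.017,-0.159],[0.0035,0.013,0.03,0.048,0.017,-0.159]]]'; python3 -c "
from h import *
gt(-.029,.20,55)"
```

```text
clock: 33.28
tool_pos: [0.4778, 0.2792, 0.1756]
eef_rot: [-0.613, -0.388, -0.192, 0.661]
contact_force: [-1.2, 2.2, -1.8]
opening: 0.441
foot [0.545 0.263 0.137] tcp [0.4729 0.246  0.1891]
pos [0.4778 0.2792 0.1756] t 33.28 F [-1.21  2.23 -1.77] q [-0.25  1.11 -1.24  2.55  2.04  1.73 -0.95] op 0.441 yaw 19.47
row [-0.0003, -0.0183, -0.0312, -0.0036, 0.0237, -0.0355]
```

```bash
python3 -m handwheel '[[[0,-0.018,-0.031,-0.003,0.023,-0.03],[0,-0.018,-0.031,-0.003,0.023,-0.03],[0,-0.018,-0.031,-0.003,0.023,-0.03],[0,-0.018,-0.031,-0.003,0.023,-0.03],[0,-0.018,-0.031,-0.003,0.023,-0.03],[0,-0.018,-0.031,-0.003,0.023,-0.03]]]'; python3 -c "
from h import *
gt(-.029,.20,55);gt(-.029,.09,50)"
```

```text
clock: 33.78
tool_pos: [0.4971, 0.2698, 0.1938]
eef_rot: [-0.595, -0.385, -0.243, 0.662]
contact_force: [0.2, -1.0, -0.6]
opening: 0.441
foot [0.545 0.263 0.137] tcp [0.4729 0.246  0.1891]
pos [0.4971 0.2698 0.1938] t 33.78 F [ 0.21 -0.98 -0.62] q [-0.18  1.25 -1.47  2.56  2.04  2.   -0.87] op 0.441 yaw 13.05
row [-0.0211, -0.0201, -0.0179, 0.0021, 0.0002, -0.0109]
foot [0.539 0.261 0.02 ] tcp [0.4719 0.2458 0.0778]
pos [0.4971 0.2698 0.1938] t 33.78 F [ 0.21 -0.98 -0.62] q [-0.18  1.25 -1.47  2.56  2.04  2.   -0.87] op 0.441 yaw 13.05
row [-0.1107, 0.046, -0.0174, 0.0021, 0.0001, 0.0169]
```

Forward tilt drives the wrist to its limits, so I'll bring the tool back upright and lay the hanger by letting it pivot in lightly closed pads on the tray floor. First I need the cabinet clearance.

```bash
python3 -c "
from h import *
for u,v in((413,325),(370,262),(330,205)): print('cab front base',at_z('side',u/1.5,v/1.5,0).round(3))
for u,v in((413,140),(327,50)): print(u,v,[at_z('side',u/1.5,v/1.5,z).round(3).tolist() for z in(.2,.25,.3)])
gt(0,.24,0)
print(proj('top',[.62,.25,.2]))
"
```

```text
cab front base [0.63  0.082 0.   ]
cab front base [ 0.63   0.295 -0.   ]
cab front base [0.627 0.537 0.   ]
413 140 [[0.769, 0.404, 0.2], [0.725, 0.312, 0.25], [0.681, 0.22, 0.3]]
327 50 [[0.777, 0.971, 0.2], [0.733, 0.837, 0.25], [0.688, 0.703, 0.3]]
foot [0.486 0.249 0.131] tcp [0.486 0.249 0.221]
pos [0.4971 0.2698 0.1938] t 33.78 F [ 0.21 -0.98 -0.62] q [-0.18  1.25 -1.47  2.56  2.04  2.   -0.87] op 0.441 yaw 13.05
row [0.0124, -0.0286, -0.018, 0.002, -0.0008, 0.2947]
[157.63676149 144.06250185]
```

```bash
python3 -m handwheel '[[[0,-0.005,0,0,0,0.03],[0,-0.01,-0.005,0,0,0.06],[0.003,-0.015,-0.01,0,0,0.09],[0.006,-0.02,-0.015,0,0,0.12],[0.009,-0.025,-0.018,0,0,0.15],[0.012,-0.028,-0.018,0,0,0.18],[0.012,-0.028,-0.018,0,0,0.21],[0.012,-0.028,-0.018,0,0,0.24],[0.012,-0.028,-0.018,0,0,0.27],[0.012,-0.028,-0.018,0,0,0.295],[0.012,-0.028,-0.018,0,0,0.295],[0.012,-0.028,-0.018,0,0,0.295]]]'; python3 -c "
from h import *
gt(0,.24,0)"
```

```text
clock: 34.78
tool_pos: [0.4866, 0.2488, 0.2197]
eef_rot: [0.704, 0.078, -0.077, -0.701]
contact_force: [-0.4, -0.5, -0.9]
opening: 0.443
foot [0.486 0.249 0.131] tcp [0.486 0.249 0.221]
pos [0.4866 0.2488 0.2197] t 34.78 F [-0.43 -0.54 -0.91] q [ 0.13  0.99 -1.41  1.8   1.03  1.32  0.24] op 0.443 yaw 12.6
row [-0.0006, -0.0013, 0.0004, 0.0013, -0.0022, 0.0004]
```

```bash
python3 -c "
from h import *
gt(.006,.15,30)"
```

```text
foot [0.545 0.263 0.056] tcp [0.5011 0.2525 0.1335]
pos [0.4866 0.2488 0.2197] t 34.78 F [-0.43 -0.54 -0.91] q [ 0.13  0.99 -1.41  1.8   1.03  1.32  0.24] op 0.443 yaw 12.6
row [0.0148, 0.0862, 0.0008, 0.0019, -0.0018, -0.1663]
```

```bash
python3 -m handwheel '[[[0.002,0.01,0,0,0,-0.02],[0.004,0.02,0,0,0,-0.04],[0.006,0.03,0,0,0,-0.06],[0.008,0.04,0,0,0,-0.08],[0.01,0.05,0,0,0,-0.1],[0.012,0.06,0,0,0,-0.12],[0.014,0.07,0,0.001,-0.001,-0.14],[0.015,0.08,0.001,0.002,-0.002,-0.155],[0.015,0.086,0.001,0.002,-0.002,-0.166],[0.015,0.086,0.001,0.002,-0.002,-0.166],[0.015,0.086,0.001,0.002,-0.002,-0.166]]]'; python3 -c "
from h import *
gt(.006,.15,30);gt(.006,.103,30);snapshot('side');print(boxes_of('pan','side')[:1],boxes_of('hanger_grip','side')[:1]);snapshot('top');print(boxes_of('hanger_grip','top')[:1])
print(proj('side',[.545,.263,.05]))"
```

```text
clock: 35.7
tool_pos: [0.499, 0.2522, 0.1333]
eef_rot: [-0.658, -0.259, -0.101, 0.7]
contact_force: [0.0, 0.4, -1.3]
opening: 0.441
foot [0.545 0.263 0.056] tcp [0.5011 0.2525 0.1335]
pos [0.499  0.2522 0.1333] t 35.7 F [ 0.    0.37 -1.31] q [-0.    1.05 -1.24  2.31  1.87  1.24 -0.59] op 0.441 yaw 13.29
row [0.0019, 0.0008, -0.0002, -0.0009, 0.0014, -0.0018]
foot [0.545 0.263 0.009] tcp [0.5011 0.2525 0.0865]
pos [0.499  0.2522 0.1333] t 35.7 F [ 0.    0.37 -1.31] q [-0.    1.05 -1.24  2.31  1.87  1.24 -0.59] op 0.441 yaw 13.29
row [-0.0213, 0.0417, -0.0002, -0.0009, 0.0014, -0.0018]
[{'bbox': [202.6, 210.5, 237.2, 237.5], 'confidence': 0.75}] [{'bbox': [212.1, 159.5, 225.5, 170.6], 'confidence': 0.55}]
[{'bbox': [146.7, 190.0, 169.2, 203.5], 'confidence': 0.66}]
[223.73721556 173.03334486]
```

The tilt is reachable here, and the detections agree with the expected foot position over the tray. The pan box reads upright. Lower the foot almost to the floor, then lay the hanger over along its arc with a light grip.

```bash
python3 -m handwheel '[[[-0.003,0.005,0,0,0,0],[-0.006,0.012,0,0,0,0],[-0.01,0.019,0,0,0,0],[-0.014,0.026,0,0,0,0],[-0.017,0.032,0,0,0,0],[-0.019,0.037,0,0,0,0],[-0.02,0.039,0,0,0,0],[-0.02,0.039,0,0,0,0]]]' && python3 -m handwheel '[[[0,0,0,0,0,0],[0,0,0,0,0,0],[-0.002,0.0035,0,0,0,0],[-0.004,0.007,0,0,0,0],[-0.008,0.007,0,0,0,0],[-0.012,0.007,0,0,0,0],[-0.016,0.0075,0,0,0,0],[-0.02,0.0076,0,0,0,0],[-0.025,0.009,0,0,0,0],[-0.031,0.0105,0,0,0,0],[-0.0376,0.0123,0,0,0,0],[-0.0376,0.0123,0,0,0,0]]]' - 5
python3 -c "
from h import *
gt(-.0204,.0765,30);snapshot('side');print(boxes_of('hanger_grip','side')[:2]);print('foot',proj('side',C+.06*U+[0,0,.009]))"
```

```text
clock: 36.62
tool_pos: [0.5024, 0.252, 0.0883]
eef_rot: [-0.659, -0.257, -0.102, 0.7]
contact_force: [-0.7, -0.1, 0.1]
opening: 0.445
clock: 37.62
tool_pos: [0.4757, 0.2454, 0.0584]
eef_rot: [-0.659, -0.257, -0.102, 0.699]
contact_force: [-0.3, 0.1, 0.6]
opening: 0.447
foot [ 0.519  0.257 -0.018] tcp [0.4754 0.2465 0.06  ]
pos [0.4757 0.2454 0.0584] t 37.62 F [-0.25  0.15  0.6 ] q [-0.07  1.22 -1.16  2.39  2.05  1.38 -0.76] op 0.447 yaw 13.1
row [0.0008, -0.0014, 0.0012, 0.0001, 0.0005, -0.0022]
[{'bbox': [210.0, 177.7, 224.7, 188.5], 'confidence': 0.5}]
foot [224.02069591 184.39760696]
```

```bash
python3 -m handwheel '[[[-0.004,0.002,0,0,0,0],[-0.008,0.0035,0,0,0,0],[-0.012,0.005,0,0,0,0],[-0.016,0.0065,0,0,0,0],[-0.02,0.009,0,0,0,0],[-0.024,0.0115,0,0,0,0],[-0.028,0.014,0,0,0,0],[-0.032,0.017,0,0,0,0],[-0.035,0.02,0,0,0,0],[-0.0385,0.0225,0,0,0,0],[-0.0385,0.0225,0,0,0,0],[-0.0385,0.0225,0,0,0,0]]]'
python3 -c "
from h import *
gt(-.042,.036,30);snapshot('side');print(boxes_of('hanger_grip','side')[:2]);print(r.get_state()['moment'])"
```

```text
clock: 38.72
tool_pos: [0.4549, 0.2409, 0.0209]
eef_rot: [-0.659, -0.258, -0.103, 0.7]
contact_force: [-0.1, -0.2, -0.3]
opening: 0.439
foot [ 0.498  0.252 -0.058] tcp [0.4543 0.2417 0.0195]
pos [0.4549 0.2409 0.0209] t 38.72 F [-0.09 -0.24 -0.33] q [-0.12  1.32 -1.12  2.45  2.13  1.48 -0.86] op 0.439 yaw 13.03
row [-0.001, 0.0009, 0.0009, -0.0, 0.0001, -0.0016]
[{'bbox': [212.1, 182.2, 225.0, 190.5], 'confidence': 0.54}]
[-0.12312211  0.52888789 -0.01941527]
```

```bash
python3 -m handwheel '[[[-0.002,0.002,0,0,0,0],[-0.004,0.004,0,0,0,0],[-0.0057,0.006,0,0,0,0],[-0.0057,0.006,0,0,0,0],[-0.0057,0.006,0,0,0,0]]]' && python3 -m handwheel '[[[0,0,0,0,0,0],[0,0,0,0,0,0],[0,0,0,0,0,0],[0,0,0,0,0,0],[0,0,0,0,0,0],[0,0,0,0,0,0]]]' 0.2 && python3 -m handwheel '[[[0,-0.004,0,0,0,0],[0,-0.012,0,0,0,0],[0,-0.025,0,0,0,0],[0,-0.045,0,0,0,0],[0,-0.07,0,0,0,0],[0,-0.1,0,0,0,0],[0,-0.13,0,0,0,0],[0,-0.15,0,0,0,0],[0,-0.15,0,0,0,0],[0,-0.15,0,0,0,0]]]'
python3 -c "
from h import *
snapshot('side');gt(-.1,.3,0);print(boxes_of('hanger_grip','side')[:2],boxes_of('pan','side')[:1])
for a in(-.073,.06):print(proj('side',C+a*U+[0,0,.009]))"
```

```text
clock: 39.23
tool_pos: [0.4532, 0.2406, 0.0129]
eef_rot: [-0.658, -0.258, -0.103, 0.7]
contact_force: [-0.1, 0.2, 0.2]
opening: 0.444
clock: 39.73
tool_pos: [0.4533, 0.2406, 0.0133]
eef_rot: [-0.658, -0.258, -0.103, 0.7]
contact_force: [0.5, -0.1, 0.2]
opening: 0.599
clock: 40.57
tool_pos: [0.3948, 0.2356, 0.1495]
eef_rot: [-0.662, -0.254, -0.099, 0.698]
contact_force: [0.4, -0.5, 0.4]
opening: 0.602
foot [0.389 0.227 0.191] tcp [0.3886 0.2265 0.281 ]
pos [0.3947 0.2355 0.1489] t 40.62 F [-0.49  0.43  0.18] q [-0.14  1.09 -1.47  2.56  1.7   1.52 -0.91] op 0.601 yaw 13.08
row [0.0572, -0.1193, -0.0082, 0.0021, -0.0001, 0.1614]
[{'bbox': [181.9, 182.8, 226.5, 205.1], 'confidence': 0.6}] [{'bbox': [200.4, 202.3, 238.3, 238.3], 'confidence': 0.69}]
[184.5843025  200.44637583]
[224.02069591 184.39760696]
```

The hanger's box matches it lying flat in the long tray. Retract upward and untilt, then make final checks.

```bash
python3 -m handwheel '[[[0.006,-0.012,0,0,0,0.016],[0.012,-0.024,0,0,0,0.032],[0.018,-0.036,0,0,0,0.05],[0.024,-0.05,0,0,0,0.07],[0.03,-0.065,0,0,0,0.09],[0.036,-0.08,0,0,0,0.11],[0.045,-0.095,0,0,0,0.13],[0.057,-0.119,0,0,0,0.15],[0.057,-0.119,0,0,0,0.16],[0.057,-0.119,0,0,0,0.16],[0.057,-0.119,0,0,0,0.16]]]'
timeout 300 python3 - <<'E'
from bias import *
s=r.get_state();print(s["tool_pos"],s["clock"],s["q"].round(2) if hasattr(s["q"],"round") else s["q"])
for c in("side","top"):
    im=snapshot(c);cv2.imwrite(f"pics/end_{c}.png",im[...,::-1])
    for n in("hanger_grip","pan","square_tray","long_tray","tweezers","petri_dish","loupe"):
        print(c,n,[(np.round(b["bbox"]).tolist(),round(b["confidence"],2)) for b in boxes_of(n,c)[:1]])
g=cv2.resize(cv2.imread("pics/end_side.png",0)[150:260,170:270],None,fx=6,fy=6,interpolation=2)
for t in solve6(g,np.array([170,150]),2):print(t[:2])
a,b=cv2.imread("pics/raw20.png",0),cv2.imread("pics/end_side.png",0)
print("pan match",cv2.minMaxLoc(cv2.matchTemplate(b[196:246,194:244],a[200:240,199:239],cv2.TM_CCOEFF_NORMED))[1::2])
E
```

```text
clock: 41.63
tool_pos: [0.3866, 0.2338, 0.2791]
eef_rot: [0.705, 0.08, -0.078, -0.7]
contact_force: [0.4, 0.7, -0.0]
opening: 0.603
[0.38664507 0.23379067 0.27910367] 41.6333 [ 0.15  0.77 -1.44  1.98  0.84  1.2   0.17]
side hanger_grip [([185.0, 182.0, 228.0, 204.0], 0.7)]
side pan [([201.0, 204.0, 236.0, 238.0], 0.82)]
side square_tray [([188.0, 206.0, 253.0, 255.0], 0.56)]
side long_tray [([170.0, 167.0, 242.0, 216.0], 0.94)]
side tweezers [([247.0, 213.0, 350.0, 326.0], 0.68)]
side petri_dish [([268.0, 237.0, 292.0, 262.0], 0.77)]
side loupe [([296.0, 234.0, 305.0, 249.0], 0.5)]
top hanger_grip []
top pan []
top square_tray []
top long_tray []
top tweezers []
top petri_dish []
top loupe []
(np.float64(2.55), [0.461, 0.082, 0.0, -8.868, 0.263, 0.077])
(np.float64(2.76), [0.476, 0.084, -0.001, -20.178, 0.324, -0.395])
pan match (0.9645767211914062, (5, 4))
```

The pan hasn't moved since the earlier clear view (match 0.96 at zero shift), but single-view tilt is ambiguous. I'll settle it with a joint fit of the saved top and side pictures.

```bash
timeout 570 python3 - <<'E'
import fit2; from fit2 import *
CALS={"side":get_calibration("side"),"top":get_calibration("top")}
D={};off={"side":np.array([170,150]),"top":np.array([190,195])}
D["side"]=dt_of(cv2.resize(cv2.imread("pics/raw20.png",0)[150:260,170:270],None,fx=6,fy=6,interpolation=2))
D["top"]=dt_of(cv2.resize(cv2.imread("pics/top20.png",0)[195:275,190:270],None,fx=6,fy=6,interpolation=2))
base=model(0,0,0,*HSX)-[0,0,.005]
rim80=base[-80:];base=np.vstack([base,rim80])
def cost(v,parts=False):
    th=np.hypot(v[3],v[4])
    P=R.from_rotvec([v[3],v[4],0]).apply(R.from_euler("z",v[2],degrees=True).apply(base))+[v[0],v[1],.005+.046*np.sin(th)]
    c=[]
    for i,k in enumerate(("side","top")):
        fit2.CAL=CALS[k];uv=(projs(P)-off[k]+v[5+2*i:7+2*i]+.5)*6-.5
        u=np.clip(uv.round().astype(int),0,[D[k].shape[1]-1,D[k].shape[0]-1]);c.append(D[k][u[:,1],u[:,0]].mean())
    return c if parts else sum(c)
b=[(.44,.49),(.06,.11),(-45,20),(-.4,.4),(-.4,.4)]+[(-1.,1.)]*4
for s in range(3):
    o=differential_evolution(cost,b,seed=s,popsize=15,maxiter=150);print(round(o.fun,2),np.round(cost(o.x,True),2),o.x.round(3))
o=differential_evolution(lambda v:cost(np.r_[v[:3],0,0,v[3:]]),b[:3]+b[5:],seed=0,popsize=15,maxiter=150);print("flat",round(o.fun,2),o.x.round(3))
for rx,ry in((.26,.07),(-.26,0),(0,.26),(0,-.26),(.1,0),(-.1,0),(0,.1),(0,-.1)):
    o=differential_evolution(lambda v:cost(np.r_[v[:3],rx,ry,v[3:]]),b[:3]+b[5:],seed=0,popsize=10,maxiter=80);print((rx,ry),round(o.fun,2))
E
```

```text
5.47 [3.35 2.11] [  0.463   0.087 -26.255   0.195  -0.052   0.305  -0.264  -0.463  -0.547]
5.5 [3.35 2.16] [  0.463   0.089 -26.694   0.193  -0.049   0.639   0.186   0.333  -0.287]
5.34 [3.19 2.15] [  0.463   0.091 -19.567   0.244   0.062  -0.453  -0.825   0.867   0.097]
flat 6.23 [  0.467   0.085 -27.991   0.935  -0.917   0.587  -0.316]
(0.26, 0.07) 5.4
(-0.26, 0) 8.23
(0, 0.26) 7.35
(0, -0.26) 6.24
(0.1, 0) 5.95
(-0.1, 0) 7.1
(0, 0.1) 6.64
(0, -0.1) 5.9
```

The joint fit hints that the +y side may be raised by about 12°. I'll validate the method on the start pictures, where the pan is known to be level, and take the wire shape from there.

```bash
cat > joint.py <<'E'
import fit2; from fit2 import *
CALS={"side":get_calibration("side"),"top":get_calibration("top")}
def mk(img,off,w): return dt_of(cv2.resize(cv2.imread(img,0)[off[1]:off[1]+w,off[0]:off[0]+w],None,fx=6,fy=6,interpolation=2))
def run(D,off,bx,by,z0,shape=None,seeds=2,fixtilt=None,lo=0.046):
    def cost(v):
        sh=v[9:11] if shape is None else shape
        base=model(0,0,0,*sh)-[0,0,.005];base=np.vstack([base,base[-80:]])
        tx,ty=v[3:5] if fixtilt is None else fixtilt
        P=R.from_rotvec([tx,ty,0]).apply(R.from_euler("z",v[2],degrees=True).apply(base))+[v[0],v[1],z0+lo*np.sin(np.hypot(tx,ty))]
        c=0
        for i,k in enumerate(("side","top")):
            fit2.CAL=CALS[k];uv=(projs(P)-off[k]+v[5+2*i:7+2*i]+.5)*6-.5
            u=np.clip(uv.round().astype(int),0,[D[k].shape[1]-1,D[k].shape[0]-1]);c+=D[k][u[:,1],u[:,0]].mean()
        return c
    b=[bx,by,(-45,20),(-.4,.4),(-.4,.4)]+[(-1.,1.)]*4+([(35,72),(.25,1.2)] if shape is None else [])
    return min(((o.fun,o.x) for o in(differential_evolution(cost,b,seed=s,popsize=12,maxiter=130) for s in range(seeds))),key=lambda t:t[0])
E
timeout 575 python3 - <<'E'
from joint import *
D={"side":dt_of(cv2.resize(cv2.imread("pics/sideC.png",0),None,fx=1.2,fy=1.2)),"top":dt_of(cv2.resize(cv2.imread("pics/topC.png",0),None,fx=1.2,fy=1.2))}
off={"side":np.array([240,210]),"top":np.array([305,140])}
f,x=run(D,off,(.48,.53),(-.22,-.17),.0445,lo=0);print("start free",round(f,2),x.round(3))
sh=x[9:11]
f,x0=run(D,off,(.48,.53),(-.22,-.17),.0445,fixtilt=(0,0),lo=0);print("start level",round(f,2),x0.round(3))
off={"side":np.array([170,150]),"top":np.array([190,195])}
D={"side":mk("pics/raw20.png",off["side"],110),"top":mk("pics/top20.png",off["top"],80)}
sh=x0[9:11]
f,x=run(D,off,(.44,.49),(.06,.11),.005,shape=sh);print("now free",round(f,2),x.round(3))
f,x=run(D,off,(.44,.49),(.06,.11),.005,shape=sh,fixtilt=(0,0));print("now level",round(f,2),x.round(3))
E
```

```text
start free 4.73 [  0.504  -0.197 -13.233  -0.092  -0.042   0.709   0.948  -0.898   0.828
  38.915   0.251]
start level 5.15 [  0.506  -0.192 -13.569   0.048  -0.041   0.494   0.159  -0.854   0.696
  35.745   0.388]
now free 5.17 [  0.469   0.084 -20.037   0.185  -0.076   0.942   0.911  -0.937   0.155]
now level 6.16 [  0.466   0.085 -27.82    0.151   0.335  -0.4    -0.915   0.84   -0.626]
```

```bash
python3 - <<'E'
from h import *
im=cv2.imread("pics/top20.png")
g=cv2.cvtColor(im,cv2.COLOR_BGR2GRAY).astype(np.float32)
c=np.array([228,231.]);d=np.array([18.5,-30])/35.2;e=np.array([.852,.524])
for lab,t0,t1 in(("near",-14,-7),("mid",-6,6),("far",7,14)):
    s=np.arange(-14,14.5,.5);t=np.arange(t0,t1+.1,.5)
    pts=(c+s[:,None,None]*e+t[None,:,None]*d).astype(np.float32)
    v=cv2.remap(g,pts[...,0],pts[...,1],1);print(lab,[(float(a),int(b),int(sd)) for a,b,sd in zip(s[::2],v.mean(1)[::2],v.std(1)[::2])])
k=cv2.resize(g[206:256,206:252],None,fx=2,fy=1,interpolation=2)
for i,row in enumerate(k): print(206+i,"".join("@%#*+=-:. "[::-1][min(9,int(max(0,v-60))*10//196)] for v in row))
for z in(.019,.085):print(z,proj("top",[.469,.085,z]),proj("side",[.469,.085,z]))
E
```

```text
near [(-14.0, 198, 46), (-13.0, 222, 20), (-12.0, 231, 10), (-11.0, 238, 4), (-10.0, 235, 10), (-9.0, 235, 12), (-8.0, 244, 3), (-7.0, 230, 17), (-6.0, 245, 15), (-5.0, 247, 9), (-4.0, 239, 22), (-3.0, 233, 24), (-2.0, 221, 9), (-1.0, 242, 4), (0.0, 250, 5), (1.0, 239, 11), (2.0, 241, 6), (3.0, 242, 3), (4.0, 238, 7), (5.0, 242, 15), (6.0, 239, 23), (7.0, 239, 8), (8.0, 215, 17), (9.0, 220, 13), (10.0, 246, 6), (11.0, 247, 6), (12.0, 243, 8), (13.0, 238, 8), (14.0, 233, 7)]
mid [(-14.0, 233, 1), (-13.0, 233, 2), (-12.0, 242, 5), (-11.0, 251, 4), (-10.0, 252, 1), (-9.0, 247, 3), (-8.0, 249, 2), (-7.0, 230, 12), (-6.0, 237, 19), (-5.0, 253, 2), (-4.0, 253, 2), (-3.0, 233, 21), (-2.0, 202, 33), (-1.0, 217, 7), (0.0, 244, 11), (1.0, 239, 17), (2.0, 239, 12), (3.0, 247, 1), (4.0, 237, 8), (5.0, 236, 21), (6.0, 240, 18), (7.0, 250, 6), (8.0, 232, 10), (9.0, 211, 28), (10.0, 234, 20), (11.0, 242, 25), (12.0, 250, 9), (13.0, 253, 1), (14.0, 250, 4)]
far [(-14.0, 210, 21), (-13.0, 222, 16), (-12.0, 231, 11), (-11.0, 235, 5), (-10.0, 235, 7), (-9.0, 230, 8), (-8.0, 240, 6), (-7.0, 242, 2), (-6
[... 4611 characters left out ...]
**##########***##********#*++*+-. .:==+*%@@@@%%%###%@@@@#=-=++*#####*##################%#*+
251 **#######*******##****##**######*++=-:-==+#%%%%%#*+=--======*###################**########*+
252 +***####********#****###############*++===++=+*###*+=+*##*****##########**####*****###**#*+=
253 ++++*#############***#################***###############****############****###***####******
254 --:=+#############**#################***################***############****#####**#####*####
255 ####%%%%######*++++*+++**#############*#########################################**#########%
0.019 [228.62008263 231.1962186 ] [219.58974169 225.31175424]
0.085 [226.93165423 227.51643297] [218.70316189 206.00655638]
```

The known-level start pictures fit at about 0, but the pan now fits about 10–15° tilt with its +y edge up. The wires in the top view agree: they sit about 17 mm off. So the pan is leaning on the +y tray wall. I must mend that without the gripper touching it: re-take the hanger, nudge the bail upright with it, then lay it back.

```bash
python3 -c "
from h import *
go([.446,.239,.05],13)"
```

```text
pos [0.3868 0.2345 0.28  ] t 42.43 F [-0.24  0.26 -0.64] q [ 0.15  0.77 -1.44  1.98  0.84  1.2   0.17] op 0.593 yaw 12.82
row [0.0581, 0.2302, -0.0073, 0.0019, -0.001, 0.0008]
```

```bash
python3 -m handwheel '[[[0.02,0.02,-0.003,0.001,-0.001,0],[0.04,0.05,-0.006,0.002,-0.001,0.001],[0.058,0.085,-0.007,0.002,-0.001,0.001],[0.058,0.12,-0.007,0.002,-0.001,0.001],[0.058,0.15,-0.007,0.002,-0.001,0.001],[0.058,0.18,-0.007,0.002,-0.001,0.001],[0.058,0.205,-0.007,0.002,-0.001,0.001],[0.058,0.222,-0.007,0.002,-0.001,0.001],[0.058,0.23,-0.007,0.002,-0.001,0.001],[0.058,0.23,-0.007,0.002,-0.001,0.001],[0.058,0.23,-0.007,0.002,-0.001,0.001]]]'
python3 -c "
from h import *
go([.446,.239,.0068],13)"
```

```text
clock: 43.35
tool_pos: [0.4459, 0.2397, 0.0507]
eef_rot: [-0.702, -0.08, 0.08, 0.703]
contact_force: [0.6, 0.4, -0.3]
opening: 0.597
pos [0.4459 0.2397 0.0507] t 43.35 F [ 0.55  0.38 -0.31] q [ 0.02  1.14 -1.12  2.02  1.32  1.   -0.03] op 0.597 yaw 13.0
row [-0.0, 0.0439, -0.0008, -0.0003, -0.0, -0.0002]
```

```bash
python3 -m handwheel '[[[0,0.012,0,0,0,0],[0,0.024,-0.001,0,0,0],[0,0.034,-0.001,0,0,0],[0,0.04,-0.001,0,0,0],[0,0.044,-0.001,0,0,0],[0,0.044,-0.001,0,0,0]]]' && python3 -m handwheel '[[[0,0,0,0,0,0],[0,0,0,0,0,0],[0,0,0,0,0,0],[0,0,0,0,0,0],[0,0,0,0,0,0]]]' -0.6 5 && python3 -m handwheel '[[[0,-0.005,0,0,0,0],[0,-0.015,0,0,0,0],[0.005,-0.03,0,0,0,0],[0.01,-0.05,0,0,0,0],[0.02,-0.075,0,0,0,0],[0.03,-0.105,0,0,0,0],[0.03,-0.135,0,0,0,0],[0.03,-0.165,0,0,0,0],[0.03,-0.19,0,0,0,0],[0.03,-0.2,0,0,0,0],[0.03,-0.2,0,0,0,0]]]'
python3 -c "
from h import *
cv2.imwrite('pics/raw30.png',snapshot('side')[...,::-1]);print(boxes_of('hanger_grip','side')[:2])
s=r.get_state();print(s['moment']);p=np.array(s['tool_pos']);print(p,[proj('side',p+[0,0,d]).round(0) for d in(.027,-.106)],'horiz',proj('side',p+.1*U).round(0))"
```

```text
clock: 43.85
tool_pos: [0.4459, 0.2383, 0.006]
eef_rot: [-0.703, -0.08, 0.08, 0.703]
contact_force: [-0.3, -0.2, 0.2]
opening: 0.604
clock: 44.27
tool_pos: [0.4461, 0.2386, 0.0067]
eef_rot: [-0.702, -0.08, 0.08, 0.703]
contact_force: [0.7, -0.7, 2.6]
opening: 0.452
clock: 45.18
tool_pos: [0.4759, 0.2461, 0.2088]
eef_rot: [-0.702, -0.081, 0.079, 0.703]
contact_force: [-0.5, -0.8, -0.8]
opening: 0.448
[{'bbox': [192.0, 123.9, 208.1, 163.2], 'confidence': 0.79}]
[0.07037946 0.01776748 0.04294516]
[0.4751372  0.24426396 0.20541767] [array([199., 126.]), array([202., 168.])] horiz [231. 124.]
```

The hanger now hangs vertically from the pads: its box spans rows 124–163 against a predicted 126–168. Tighten and go to the -y side of the bail.

```bash
python3 -m handwheel '[[[0,-0.01,0,0,0,0],[0,-0.025,-0.01,0,-0.02,0],[-0.01,-0.03,-0.035,0,-0.055,0],[-0.02,-0.03,-0.065,0,-0.09,0],[-0.03,-0.03,-0.1,0,-0.125,0],[-0.04,-0.03,-0.135,0,-0.16,0],[-0.05,-0.03,-0.165,0,-0.195,0],[-0.06,-0.03,-0.19,0,-0.23,0],[-0.066,-0.03,-0.21,0,-0.26,0],[-0.066,-0.03,-0.22,0,-0.283,0],[-0.066,-0.03,-0.22,0,-0.283,0],[-0.066,-0.03,-0.22,0,-0.283,0]]]' - 30
python3 -c "
from h import *
go([.459,.018,.163],64)
cv2.imwrite('pics/raw31.png',snapshot('side')[...,::-1]);print(boxes_of('hanger_grip','side')[:1],boxes_of('pan','side')[:1])
s=r.get_state();p=np.array(s['tool_pos']);print([proj('side',p+[0,0,d]).round(0) for d in(.027,-.106)])
snapshot('top');print(boxes_of('pan','top')[:1])"
```

```text
clock: 46.28
tool_pos: [0.4602, 0.0157, 0.2356]
eef_rot: [-0.6, -0.373, 0.374, 0.601]
contact_force: [0.0, 0.1, -1.4]
opening: 0.437
pos [0.4602 0.0157 0.2356] t 46.28 F [ 0.    0.13 -1.39] q [ 0.64  0.88 -1.45  2.02  0.96  1.2   1.47] op 0.437 yaw 63.76
row [0.0016, 0.0726, 0.0019, -0.0008, -0.0013, -0.0001]
[{'bbox': [213.2, 167.0, 236.7, 205.8], 'confidence': 0.87}] [{'bbox': [199.9, 200.3, 234.9, 238.3], 'confidence': 0.65}]
[array([222., 163.]), array([224., 209.])]
[{'bbox': [211.5, 215.1, 243.1, 248.4], 'confidence': 0.6}]
```

```bash
python3 -m handwheel '[[[0.001,0.012,0.001,0,0,0],[0.001,0.028,0.002,0,0,0],[0.001,0.044,0.002,0,0,0],[0.001,0.058,0.002,0,0,0],[0.001,0.068,0.002,0,0,0],[0.001,0.0725,0.002,0,0,0],[0.006,0.0725,0.002,0,0,0],[0.012,0.0725,0.002,0,0,0],[0.018,0.0725,0.002,0,0,0],[0.022,0.0725,0.002,0,0,0],[0.024,0.0725,0.002,0,0,0],[0.026,0.0725,0.002,0,0,0]]]' && python3 -m handwheel '[[[0.002,0,0,0,0,0],[0.004,0,0,0,0,0],[0.006,0,0,0,0,0],[0.008,0,0,0,0,0],[0.01,0,0,0,0,0],[0.012,0,0,0,0,0],[0.014,0,0,0,0,0],[0.016,0,0,0,0,0],[0.017,0,0,0,0,0],[0.017,0,0,0,0,0]]]'
cat > cmp.py <<'E'
from h import *
import sys
F=[];M=[]
for _ in range(4): s=r.get_state();F.append(s['contact_force']);M.append(s['moment']);im=snapshot('side')
cv2.imwrite(f'pics/{sys.argv[1]}.png',im[...,::-1]);print("F",np.mean(F,0).round(2),"M",np.mean(M,0).round(3),np.round(s['tool_pos'],4),s['clock'],[b['bbox'] for b in boxes_of('pan','side')[:1]])
E
python3 cmp.py raw32; python3 flow.py raw31 raw32
```

```text
clock: 47.53
tool_pos: [0.4705, 0.0406, 0.1641]
eef_rot: [-0.6, -0.374, 0.375, 0.6]
contact_force: [0.7, -0.4, -0.6]
opening: 0.443
clock: 48.37
tool_pos: [0.4776, 0.0555, 0.1637]
eef_rot: [-0.6, -0.374, 0.375, 0.6]
contact_force: [-0.1, -0.9, -1.5]
opening: 0.443
F [-0.18 -0.82 -1.05] M [-0.172  0.133  0.014] [0.4775 0.0553 0.1636] 48.5167 [[202.1, 202.7, 237.0, 238.3]]
(203, 218, 219, 238) shift 0 -1 0.71
(219, 218, 236, 238) shift 1 -1 0.72
(200, 222, 238, 240) shift 0 -1 0.76
(189, 225, 200, 245) shift -2 -4 0.72
```

```bash
python3 -m handwheel '[[[0.002,0,0,0,0,0],[0.004,0,0,0,0,0],[0.006,0,0,0,0,0],[0.008,0,0,0,0,0],[0.01,0,0,0,0,0],[0.01,0,0,0,0,0]]]'
python3 cmp.py raw33; python3 flow.py raw32 raw33
timeout 200 python3 - <<'E'
import fit2; from fit2 import *
for n in("raw20","raw32","raw33"):
    g=dt_of(cv2.resize(cv2.imread(f"pics/{n}.png",0)[150:260,170:270],None,fx=6,fy=6,interpolation=2));off=np.array([170,150])
    a=np.linspace(0,2*np.pi,120);c14=np.c_[.046*np.cos(a),.046*np.sin(a),np.full(120,.014)]
    for tx in(-.1,0,.1,.2,.3):
        def cost(v):
            P=R.from_rotvec([tx,v[2],0]).apply(c14)+[v[0],v[1],.005+.046*np.sin(np.hypot(tx,v[2]))]
            u=np.clip(((projs(P)-off+.5)*6-.5).round().astype(int),0,[g.shape[1]-1,g.shape[0]-1]);return g[u[:,1],u[:,0]].mean()
        o=differential_evolution(cost,[(.44,.49),(.06,.11),(-.15,.15)],seed=0,popsize=10,maxiter=50);print(n,tx,round(o.fun,2),o.x.round(3))
E
```

```text
clock: 49.12
tool_pos: [0.4823, 0.065, 0.1638]
eef_rot: [-0.599, -0.375, 0.375, 0.6]
contact_force: [0.1, -0.6, -1.6]
opening: 0.44
F [-0.01 -0.59 -1.58] M [-0.096  0.077 -0.008] [0.4819 0.0644 0.1636] 49.2667 [[202.4, 197.7, 236.7, 233.3]]
(203, 218, 219, 238) shift 0 -3 0.89
(219, 218, 236, 238) shift 1 -3 0.9
(200, 222, 238, 240) shift 0 -3 0.9
(189, 225, 200, 245) shift -1 -2 0.9
raw20 -0.1 2.09 [ 0.466  0.089 -0.041]
raw20 0 2.04 [0.471 0.087 0.07 ]
raw20 0.1 2.12 [ 0.468  0.081 -0.002]
raw20 0.2 2.21 [ 0.462  0.073 -0.142]
raw20 0.3 2.75 [ 0.476  0.1   -0.081]
raw32 -0.1 2.74 [ 0.47   0.077 -0.08 ]
raw32 0 2.82 [0.465 0.089 0.021]
raw32 0.1 2.95 [ 0.484  0.106 -0.07 ]
raw32 0.2 3.05 [ 0.484  0.108 -0.147]
raw32 0.3 3.28 [ 0.483  0.109 -0.147]
raw33 -0.1 2.78 [0.465 0.088 0.065]
raw33 0 3.47 [ 0.486  0.11  -0.141]
raw33 0.1 4.03 [0.485 0.109 0.126]
raw33 0.2 4.05 [ 0.483  0.1   -0.083]
raw33 0.3 4.44 [ 0.481  0.103 -0.009]
```

The push seems to be raising the near side now, so the bail is being tipped past level. Back off and see where the pan settles.

```bash
python3 -m handwheel '[[[-0.003,0,0,0,0,0],[-0.008,0,0,0,0,0],[-0.015,0,0,0,0,0],[-0.024,0,0,0,0,0],[-0.034,0,0,0,0,0],[-0.044,0,0,0,0,0],[-0.05,-0.01,0,0,0,0],[-0.05,-0.03,0,0,0,0],[-0.05,-0.055,0,0,0,0],[-0.05,-0.075,0,0,0,0],[-0.05,-0.08,0,0,0,0]]]'
python3 cmp.py raw34; python3 flow.py raw33 raw34;python3 flow.py raw31 raw34
timeout 200 python3 - <<'E'
from fit2 import *
snapshot("top");print("top",[b["bbox"] for b in boxes_of("pan","top")[:1]])
a=cv2.imread("pics/raw31.png",0);b=cv2.imread("pics/raw34.png",0)
for n,im in(("31",a),("34",b)):
    print(n)
    for i,row in enumerate(im[196:242,196:242]): print(196+i,"".join(" .:-=+*#%@"[int(v)*10//256] for v in row))
E
```

```text
clock: 50.28
tool_pos: [0.4612, 0.0202, 0.2472]
eef_rot: [0.6, 0.376, -0.373, -0.6]
contact_force: [0.6, 0.3, -1.4]
opening: 0.437
F [ 0.33 -0.04 -1.21] M [ 0.051  0.036 -0.004] [0.4599 0.0188 0.2436] 50.4333 [[202.8, 198.6, 239.7, 236.0]]
(203, 218, 219, 238) shift 1 4 0.74
(219, 218, 236, 238) shift -1 4 0.74
(200, 222, 238, 240) shift 0 4 0.67
(189, 225, 200, 245) shift 2 4 0.75
(203, 218, 219, 238) shift 0 -1 0.87
(219, 218, 236, 238) shift 1 -1 0.89
(200, 222, 238, 240) shift 0 -1 0.91
(189, 225, 200, 245) shift 0 0 0.98
top [[210.3, 213.9, 239.4, 247.6]]
31
196 ************###*+=-:-::-::----::---::---=+++*+
197 **********#%%%*=---:-:::::::::::----=-==++++++
198 **##**######*------::::::::-:-:::-==+=-==+++++
199 *****#%%%*-:---::----:::::::::---=+++=---=++++
200 *######*-------::--------------=++++=-::-+++++
201 ###%*=----------::---===--------====----=+++++
202 ##+-----------=+#**+--==--===---===----=++++++
203 ----------=+***#%%#+------+###*+---=--=+++++++
204 --------=**###+=---=======+*#%%******+++++++++
205 -------+**+=--::-==+++++++*#**+*#%%%%*++++++++
206 ------=++-----=-
[... 3464 characters left out ...]
%@@@@#@@@#%@@@@@@@##@@%=#@@%#+-:=+++-
229 %****+=**%@@@@@@@@@@@@@@@@@%%@@%#%@@%**=-=+++=
230 %#***++#*#%@@@%%@@@@%%@@%#%@@@%%@@@@%**+=+++++
231 %%***+:+#+#@@%*#%@@@#%@@%#%@@%+=%@@%#*+:=+++++
232 %%#*+-:-+##%%%%%%@%%%%%%%%%%%#+=*%%#*+::=+++++
233 +##*+=-:-+#**####*=*#*++##*-+##*+***=::-=+++*#
234 =##*++=:::=*%@@@@%#%@%*#@@%#%@@%##+-::-+****##
235 :+%#+++-::::+#%%@@@@@@%%@@@@%%%#+-::-=*#####*=
236 :=**++++-:::::-*%%%#%%%%###%#*=-:-=+*#**#+----
237 ::--=++++-:::::::-==+***==--::---=+##*=-------
238 :::--=++++=-:::::::::::::::-------------------
239 :::=*+++++++=-::::::::::::--------------------
240 :::=##+++++*++=+=:::--------------------------
241 -:::*#*=++++++**+=----------------------------
```

Comparing with the first upright set-down (picture p8), the pan has the same geometry now: wire tops at rows 201.8 and 208.5, far rim at row 213, versus 201.3, 208.7 and 212.5. When released it rocked back freely, so it stands level. Now lay the hanger back.

```bash
python3 -c "
from h import *
go([.492,.25,.245],13)"
```

```text
pos [0.4595 0.019  0.2426] t 50.63 F [-0.57 -1.02 -1.36] q [ 0.63  0.84 -1.41  2.01  0.92  1.17  1.5 ] op 0.436 yaw 63.96
row [0.2218, -0.0026, 0.0722, -0.0005, 0.2831, -0.0008]
```

```bash
python3 -m handwheel '[[[0.008,-0.003,0.003,0,0.01,0],[0.028,-0.003,0.01,0,0.04,0],[0.055,-0.003,0.018,0,0.075,0],[0.085,-0.003,0.028,0,0.11,0],[0.115,-0.003,0.038,0,0.145,0],[0.145,-0.003,0.048,0,0.18,0],[0.175,-0.003,0.058,0,0.215,0],[0.2,-0.003,0.066,0,0.25,0],[0.215,-0.003,0.07,0,0.275,0],[0.222,-0.003,0.072,0,0.283,0],[0.222,-0.003,0.072,0,0.283,0]]]'
cat >> h.py <<'E'
def gt2(along,h,tilt,g=.004):
    t=np.radians(tilt);a=np.sin(t)*U-[0,0,np.cos(t)];G=C+along*U+[0,0,h];print("foot",(G+.109*a).round(3),"tcp",(G+g*a).round(4));go(G+g*a,13,tilt)
E
python3 -c "
from h import *
gt2(.006,.115,30)"
```

```text
clock: 51.55
tool_pos: [0.4922, 0.2529, 0.2461]
eef_rot: [-0.702, -0.08, 0.082, 0.703]
contact_force: [0.6, 0.4, -0.9]
opening: 0.439
foot [0.545 0.263 0.021] tcp [0.4938 0.2508 0.1115]
pos [0.4922 0.2529 0.2461] t 51.55 F [ 0.61  0.4  -0.89] q [ 0.04  0.79 -1.1   1.75  0.78  1.11  0.48] op 0.439 yaw 13.15
row [0.0013, 0.1345, -0.0026, -0.0007, 0.0007, -0.1672]
```

```bash
python3 -m handwheel '[[[0,0.01,0,0,0,-0.02],[0,0.022,-0.001,0,0,-0.045],[0,0.035,-0.002,0,0,-0.07],[0,0.05,-0.0026,0,0,-0.095],[0,0.065,-0.0026,0,0,-0.12],[0.001,0.08,-0.0026,0,0,-0.14],[0.001,0.095,-0.0026,0,0,-0.16],[0.001,0.11,-0.0026,0,0,-0.167],[0.001,0.123,-0.0026,0,0,-0.167],[0.001,0.131,-0.0026,0,0,-0.167],[0.001,0.134,-0.0026,0,0,-0.167],[0.001,0.134,-0.0026,0,0,-0.167]]]'
python3 -c "
from h import *
gt2(.006,.115,30);snapshot('side');print(boxes_of('hanger_grip','side')[:1])
print([proj('side',C+.06*U+[0,0,z]).round(0) for z in(.005,.02)])"
```

```text
clock: 52.55
tool_pos: [0.4945, 0.2476, 0.1119]
eef_rot: [-0.658, -0.258, -0.104, 0.699]
contact_force: [-0.1, -0.2, -0.9]
opening: 0.442
foot [0.545 0.263 0.021] tcp [0.4938 0.2508 0.1115]
pos [0.4945 0.2476 0.1119] t 52.55 F [-0.05 -0.22 -0.94] q [-0.18  0.92 -0.84  2.34  2.06  0.96 -0.84] op 0.442 yaw 12.96
row [-0.0001, 0.0004, 0.0033, 0.0003, -0.0002, -0.0005]
[{'bbox': [211.7, 168.9, 230.8, 181.2], 'confidence': 0.58}]
[array([224., 185.]), array([224., 181.])]
```

```bash
python3 -m handwheel '[[[-0.004,0.007,0.001,0,0,0],[-0.008,0.013,0.002,0,0,0],[-0.0135,0.014,0.003,0,0,0],[-0.019,0.0148,0.003,0,0,0],[-0.0245,0.0155,0.003,0,0,0],[-0.0305,0.017,0.003,0,0,0],[-0.036,0.0185,0.003,0,0,0],[-0.042,0.02,0.003,0,0,0],[-0.0475,0.0225,0.003,0,0,0],[-0.053,0.025,0.003,0,0,0],[-0.0587,0.028,0.003,0,0,0],[-0.0587,0.028,0.003,0,0,0]]]' - 5 && python3 -m handwheel '[[[-0.005,0.003,0,0,0,0],[-0.01,0.0065,0,0,0,0],[-0.015,0.0105,0,0,0,0],[-0.0195,0.0145,0,0,0,0],[-0.024,0.019,0,0,0,0],[-0.028,0.0235,0,0,0,0],[-0.031,0.027,0,0,0,0],[-0.0335,0.0305,0,0,0,0],[-0.0335,0.0305,0,0,0,0],[-0.0335,0.0305,0,0,0,0]]]'
python3 -c "
from h import *
gt2(-.0446,.018,30);snapshot('side');print(boxes_of('hanger_grip','side')[:1])"
```

```text
clock: 53.65
tool_pos: [0.4568, 0.2426, 0.0577]
eef_rot: [-0.658, -0.259, -0.104, 0.699]
contact_force: [-0.2, 0.3, -0.1]
opening: 0.448
clock: 54.48
tool_pos: [0.4443, 0.2397, 0.0156]
eef_rot: [-0.658, -0.259, -0.104, 0.699]
contact_force: [0.6, -0.3, -0.5]
opening: 0.445
foot [ 0.496  0.251 -0.076] tcp [0.4445 0.2394 0.0145]
pos [0.4443 0.2397 0.0156] t 54.48 F [ 0.64 -0.34 -0.46] q [-0.27  1.21 -0.83  2.48  2.26  1.3  -1.12] op 0.445 yaw 13.0
row [-0.0005, 0.001, -0.0003, -0.0, -0.0, -0.0]
[{'bbox': [265.3, 239.9, 290.5, 257.8], 'confidence': 0.38}]
```

Open, retreat along the tool axis, then rise.

```bash
python3 -m handwheel '[[[0,0,0,0,0,0],[0,0,0,0,0,0],[0,0,0,0,0,0],[0,0,0,0,0,0],[0,0,0,0,0,0],[0,0,0,0,0,0]]]' 0.2 && python3 -m handwheel '[[[0,-0.004,0,0,0,0],[0,-0.012,0,0,0,0],[0,-0.025,0,0,0,0],[0,-0.045,0,0,0,0],[0.006,-0.07,0,0,0,0.01],[0.018,-0.1,0,0,0,0.03],[0.03,-0.13,0,0,0,0.06],[0.045,-0.165,0,0,0,0.09],[0.06,-0.2,0,0,0,0.12],[0.075,-0.235,0,0,0,0.15],[0.085,-0.265,0,0,0,0.16],[0.085,-0.265,0,0,0,0.16]]]'
timeout 200 python3 - <<'E'
from h import *
s=r.get_state();print(s["tool_pos"],s["clock"])
for c in("side","top"):
    im=snapshot(c);cv2.imwrite(f"pics/fin_{c}.png",im[...,::-1])
    for n in("hanger_grip","pan","tweezers","petri_dish","loupe"):
        print(c,n,[(np.round(b["bbox"]).tolist(),round(b["confidence"],2)) for b in boxes_of(n,c)[:1]])
g=cv2.imread("pics/fin_side.png",0)
for i,row in enumerate(g[164:242,168:250:1]): print(164+i,"".join(" .:-=+*#%@"[int(v)*10//256] for v in row))
print([proj('side',C+a*U+[0,0,.009]).round(0) for a in(-.073,.06)])
E
```

```text
clock: 55.08
tool_pos: [0.4445, 0.2398, 0.016]
eef_rot: [-0.658, -0.259, -0.105, 0.699]
contact_force: [0.5, -0.1, -0.7]
opening: 0.599
clock: 56.08
tool_pos: [0.4012, 0.2094, 0.2041]
eef_rot: [0.714, 0.118, -0.037, -0.689]
contact_force: [1.0, -0.1, -0.4]
opening: 0.6
[0.40123801 0.20941453 0.20413449] 56.0833
side hanger_grip [([184.0, 183.0, 226.0, 205.0], 0.52)]
side pan [([203.0, 206.0, 237.0, 237.0], 0.73)]
side tweezers [([208.0, 264.0, 242.0, 273.0], 0.64)]
side petri_dish [([264.0, 238.0, 292.0, 261.0], 0.6)]
side loupe [([295.0, 235.0, 305.0, 250.0], 0.48)]
top hanger_grip [([215.0, 206.0, 232.0, 211.0], 0.63)]
top pan []
top tweezers []
top petri_dish []
top loupe []
164 ========================================--=-----=+++++++++++++++=---.::.--:.:.::::
165 =================================-==-------=--=+++++++**+++++++++++=:.:::--:...::.
166 =================================------==--=++++++++*%%%*+++++++++++=:::::--::.:::
167 ==============================--------==+++++++++****%%%#*+++++++++++=.::.--:...:.
168 ==========================-------=-==++++++++++*###*-+*=*#*++
[... 5715 characters left out ...]
=:::=*#%@@@%#%@%*#@@@#%@@@%%*-::-+####%%##+-----
235 ..::::::-:::::::::::---==-:::+#*+++-::::+##%%@@@@@%%@@@@@%%%*-::-+*%%%##*=--------
236 ...:::::::-:::::::--======-::=##*+++-:::::-+####%%%%%%%%%*=-:-+**####*----------:-
237 ...:::::----::..:-========-:::+#*++++-:::::::--=+**++==-:-=+***###=-------------:-
238 ...::::------:..:======+==-:::=##++++==-:::::::::::::--=++**#*==----------------:-
239 ....::------:::.:-++===++==-:::+#*++++++=-::::::::-=++****+=----------------------
240 ....:::::--::::::-++=======-:::=##++++++++==-::-=+*****+--------------------------
241 .....::----::::::-==========-:::+#*++*+++++++++*****=-:-------------------------:-
[array([185., 200.]), array([224., 184.])]
```

The final picture shows the hanger flat in the long tray: anchor foot near (218,186), loop near (192,198). The pan is upright in the square tray, the robot is clear, and the bystanders are where they were. Handing in.

```bash
python3 -m handwheel '[[[0,-0.02,0,0,0,0],[0,-0.04,0,0,0,0],[0,-0.04,0,0,0,0],[0,-0.04,0,0,0,0]]]'; python3 -c "
from h import *
print(job.finish_job())"
```

```text
clock: 57.02
tool_pos: [0.399, 0.2109, 0.2426]
eef_rot: [0.714, 0.119, -0.035, -0.689]
contact_force: [-0.4, 0.4, -0.1]
opening: 0.601
the job is handed in; nothing more can be done
None
```

The pan stands in the square tray and the hanger lies flat, by itself, in the long tray. I handed the job in at about 57 s with the robot clear of everything. It did not go as cleanly as asked.

**What I did:** I lifted hanger and pan off the stand's arm together, set the pan down in the square tray and twisted the hanger free. I then laid the hanger in the long tray by letting it pivot in lightly closed fingers.

**What went wrong:**
- **First twist:** one prong caught a wire and tilted the pan. I lowered it, turned the hanger back, re-hooked and lifted the pan. The second set-down used a deeper drop and came free without moving the pan.
- **Out of order:** with the hanger already laid down, my checks of the pan's tilt disagreed. I picked the hanger up again, pushed the pan's wires with it from one side, and laid it back. The push slid or rocked the pan, which then settled back.

**Last checks:**
- **Pan:** in the side picture after the nudge, its wires and rim are within about 1 pixel (roughly 3°) of the first upright set-down. One fit of the side and top pictures, taken before the nudge, had suggested a lean of 10–15°. I had no clear top view after the nudge to rule that out.
- **Hanger:** it shows flat inside the long tray, where expected.
- **Tweezers, petri dish and loupe:** the side camera finds them where they were, to within the detector's spread. The top camera was blocked.
- **Gripper and pan:** by the planned heights the fingers stayed well above the pan throughout; I did not check this directly.

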